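# Grease the drawer rails of the pack sealer

## Task

Grease the pack sealer for its next run: first move every sealed pack that lies across its two slide rails into the grey tray, flat and foil up. Then dip the bristles of the brush well down into the low wide grease pot and stroke them along the top of the far rail, from its open end in to just before the drawer's handle without leaving the rail, and dip again and do the near rail the same way (far rail first, so that you never reach across a greased one). Last, stand the brush back in its narrow cup and after that pull the drawer fully out, leaving the other things on the table where they are.

Things in the scene. Friction and masses are not known exactly. Their poses are not given: they have to be found in the camera images.
- pack0_mid (a point): centre of a sealed white foil-lidded pack, a closed box 150 mm (its x) x 44 mm (its y) x 36 mm tall (its z, foil up), 0.08 to 0.17 kg; it lies across the two slide rails of the sealer. Two or three packs are present
- pack1_mid (a point): centre of a sealed white foil-lidded pack, a closed box 150 mm (its x) x 44 mm (its y) x 36 mm tall (its z, foil up), 0.08 to 0.17 kg; it lies across the two slide rails of the sealer. Two or three packs are present
- pack2_mid (a point): centre of a sealed white foil-lidded pack, a closed box 150 mm (its x) x 44 mm (its y) x 36 mm tall (its z, foil up), 0.08 to 0.17 kg; it lies across the two slide rails of the sealer. Two or three packs are present
- outfeed: grey open tray, fixed, 330 mm (its x) x 210 mm (its y) x 50 mm tall, walls 6 mm, floor 6 mm thick; origin at the centre of its underside, z up
- brush_tip (a point): centre of the flat lower end of the bristles of a round grease brush, its z axis up along the handle. The brush is 175 mm long: bristles and ferrule 27 mm across up to 70 mm, then a wooden handle, 24 mm across from 120 to 165 mm. It starts upright, standing loose in the cup, weighs 70 g, and its bristles do not bend
- brush_grip (a point): the place to grip the brush: on its axis, in the thick part of the handle, 142 mm above the bristle end
- cup_rim (a point): centre of the mouth of the brush cup: a narrow loose steel cup, 60 mm across, 80 mm tall, wall 3 mm, inner floor 5 mm above the table; z up, 0.6 kg
- pot_rim (a point): centre of the mouth of the grease pot: a low wide loose aluminium pot, 84 mm across (88 at the rim), 56 mm tall, wall 3 mm, inner floor 5 mm above the table, 0.4 kg; z up. The grease is not modelled; it lies low in the pot, from 20 mm below the rim down
- rail_far_open (a point): point on the centre line of the top of the far slide rail (farther from the robot), 25 mm short of the rail's open end, where the stroke starts. x: across the rail away from the robot; y: along the rail from the drawer towards its open end; z: up. Each rail is 16 mm wide, stands 14 mm above the base plate, its top 49 mm above the table; the two rails are 100 mm apart
- rail_far_inner (a point): point on the centre line of the top of the far slide rail (farther from the robot), 250 mm further in, 70 mm short of the shut drawer's handle bar, where the stroke ends. x: across the rail away from the robot; y: along the rail from the drawer towards its open end; z: up. Each rail is 16 mm wide, stands 14 mm above the base plate, its top 49 mm above the table; the two rails are 100 mm apart
- rail_near_open (a point): point on the centre line of the top of the near slide rail (nearer to the robot), 25 mm short of the rail's open end, where the stroke starts. x: across the rail away from the robot; y: along the rail from the drawer towards its open end; z: up. Each rail is 16 mm wide, stands 14 mm above the base plate, its top 49 mm above the table; the two rails are 100 mm apart
- rail_near_inner (a point): point on the centre line of the top of the near slide rail (nearer to the robot), 250 mm further in, 70 mm short of the shut drawer's handle bar, where the stroke ends. x: across the rail away from the robot; y: along the rail from the drawer towards its open end; z: up. Each rail is 16 mm wide, stands 14 mm above the base plate, its top 49 mm above the table; the two rails are 100 mm apart
- drawer_handle (a point): centre of the drawer's black handle bar: 130 mm long (its x), 18 mm thick (its y), 22 mm tall, held 56 mm clear of the drawer's front by two rods at 45 mm either side of this point; 107 mm above the table, y pointing in the direction in which the drawer is pulled out. The drawer is 220 mm wide, its top 125 mm above the table. When it is shut, the front face of the press gantry (320 mm wide, 224 mm tall, an air cylinder up to 330 mm on it) stands 125 mm behind this point
- drawer (a joint): how far the loading drawer is pulled out: 0 shut under the press, 0.24 m fully out against its stop; it slides with about 3 N friction and stays where it is left
- oil_bottle: white oil bottle, 40 mm across and 105 mm tall, upright (bystander, to be left alone); origin at its underside
- spray_bottle: clear bottle, 72 mm across and 190 mm tall, upright (bystander, to be left alone); origin at its underside
- jar: glass jar with metal cap, 70 mm across and 85 mm tall, upright (bystander, to be left alone); origin at its underside
- wrench: steel wrench, 170 mm long, lying flat (bystander, to be left alone); origin at its underside
- screwdriver: screwdriver, 130 mm long, lying flat (bystander, to be left alone); origin at its underside
There are look-alikes about, which are no part of the job. Of the things like the part that bears brush_tip, leave any that is purple; of the rest the larger one is meant.

How it is judged:
By the outcome, as a careful person would: the job done as asked, in the order asked, and still so for the second after the job is handed in, with the robot touching nothing.
Of pack0, pack1, pack2 only 2 to 3 are there at a start; the rules pass over those that are not, and their reading is None.
At some moment in a run one of pack0, pack1, pack2 may be knocked a few centimetres aside while the robot is not near it.
Once in a run the grip may slacken for a moment while it holds something.
It also fails if it takes over 210 s, if anything falls off the work surface, if the arm or the gripper's body presses on something with over 40 N, if the wrist force passes 120 N, or if a joint passes its speed limit or range.

## Robot

A 6-joint arm with a two-finger parallel gripper is mounted at the origin on the work surface. World frame = base frame: x ahead of the robot, y to its left, z up, the work surface at z = 0. Lengths are in m, angles in rad, forces in N, time in s.
With the tool pointing down it reaches from about 0.275 to 0.85 m from the base axis. Payload 5.2 kg.
Tool frame: the origin (TCP) lies on the centre line of the jaws, within the pads' length; the fingertips stand 11 mm ahead of it and the grasp point (between the pads) lies 8 mm behind it; z points along the fingers, y is the line along which they close (so a half turn about z gives the same grasp; the last joint's range is limited). The gripper opens to 85 mm and grips with 20 to 120 N. Pads are 22 mm wide; open, the fingers measure 114 mm over their backs; the gripper's body (76 mm by 85 mm) begins 54 mm behind the grasp point. The pads swing forward as they close: fully open they stand 13 mm farther back than shut.
Start: joints at [-1.428, 0.259, 1.535, -0, 1.348, -0.203], TCP at [0.186, -0.517, 0.207] pointing down, gripper open.
Joint ranges: [-3.14, 3.14], [-0.91, 2.08], [0.19, 2.58], [-1.22, 4.36], [0.22, 2.71], [-3.12, 3.12]. Speed limits (rad/s): [2.57, 2.57, 3.14, 3.14, 3.14, 3.14].

## Interface

Orientations are given as a unit quaternion [w, x, y, z].
In Python, from plant import env gives the robot as it stands. The module is installed in compiled form; this text tells all that it offers.
- The arm moves only by the tool carry_out, never from a script. Its argument "steps" is a list of rows, each an object of numbers: "tx", "ty", "tz": the shift along the tool's x, y, z in m; "roll": the turn about the tool's z in degrees. A call has 1 to 5 rows; each row shifts and turns the commanded pose from where the row before left it, along the tool's axes as they then stand; what a row does not reach is not made up. A row lasts 1/8 s, in which the tool goes at most 62.5 mm and 10.7 degrees, less where a joint would pass 70% of its speed; a pose out of reach is approached as far as the arm can. A call with a gripper value outside its range is refused whole. "hand" is the opening, from 0 (shut) to 1 (fully open), set as the call begins (left out, the last holds). The fingers move at their own pace and stop on an object; "squeeze" is the grip in N (left out, the last holds). Time passes only in rows, so rows that do not move let the fingers close. It gives the time, the measured TCP pose, the force, the opening and the grip force at its end, in the units of the state.
- env.state(): the state, without advancing time (a new reading comes with each control period).
- env.get_image(name): name is "scene" or "top" or "wrist"; returns a dict with "frame" (480x640x3 uint8, red, green, blue), "intrinsics" (3x3 intrinsics, pixels), "R" (3x3) and "t" (3): a world point X has camera coordinates R X + t; the wrist camera has in their place "hand_eye" (4x4, takes a point from camera to tool coordinates, whose origin is the TCP and whose axes are the flange's). Camera axes: x right, y down, z forward; pixel columns grow to the right and rows downward; lengths in m; the calibration is good to about 2 mm. A picture is of the moment at which its call begins: read the wrist's pose just before it. There is no depth.
- env.sign_off(): hands the job in; it is judged then, once.
The state is a dict: "time": time; "joint_positions": joint angles; "dq": joint speeds; "joint_torque": joint torques, N m; "eef_pos": TCP position; "ee_rot": TCP orientation; "force": force on the tool from outside, world axes, zero at the start; "torque": the same for the moment, N m; "opening": finger opening in m; "finger_force": force on a finger pad.
Only numpy, scipy, OpenCV 4.12 (cv2) and the standard library are available. Lean on these libraries where they do the work, as an engineer would, in place of code of your own. Each camera call takes 0.05 s, during which the arm holds its last target. There are 200 camera calls.

## Working session

There is one attempt and no reset: what is moved stays moved. The work goes in short steps, Python scripts to look and compute and a tool call to move; the robot and the scene stay as the last step left them, time stands still between calls to the robot, and variables do not carry over. Pictures are saved under pics/ and viewed, at most 14 in all, crops included, and the job is handed in when it is done.

Besides the shell and the picture viewer there is one more tool, called after "Call:" in YAML: its name, and indented under it one key for each argument. carry_out: Moves the arm, as the interface text tells. Its arguments: {"type":"object","properties":{"steps":{"type":"array"},"hand":{"type":"number"},"squeeze":{"type":"number"}},"required":["steps"]}

```bash
mkdir -p pics; cat > h.py <<'E'
from plant import env
import numpy as np, cv2
from scipy.spatial.transform import Rotation as Ro
def snap(n,f):
    s=env.state(); d=env.get_image(n); im=cv2.cvtColor(d["frame"],cv2.COLOR_RGB2BGR); cv2.imwrite("pics/"+f,im)
    K=np.array(d["intrinsics"])
    if "R" in d: R=np.array(d["R"]);t=np.array(d["t"])
    else:
        H=np.array(d["hand_eye"]);q=s["ee_rot"];T=np.eye(4);T[:3,:3]=Ro.from_quat([q[1],q[2],q[3],q[0]]).as_matrix();T[:3,3]=s["eef_pos"]
        C=np.linalg.inv(T@H);R=C[:3,:3];t=C[:3,3]
    np.savez("pics/"+f+".npz",K=K,R=R,t=t); return im,K,R,t
def load(f):
    z=np.load("pics/"+f+".npz"); return z["K"],z["R"],z["t"]
def ray(c,u,v,z):
    K,R,t=c; d=R.T@np.linalg.solve(K,[u,v,1.]); o=-R.T@t; return o+d*(z-o[2])/d[2]
def proj(c,X):
    K,R,t=c; p=K@(R@np.array(X,float)+t); return p[:2]/p[2]
def st():
    s=env.state(); q=s["ee_rot"]; print(s["time"],np.round(s["eef_pos"],4),np.round(Ro.from_quat([q[1],q[2],q[3],q[0]]).as_matrix(),3).tolist(),np.round(s["joint_positions"],3),s["force"],s["opening"],s["finger_force"])
E
python3 - <<'E'
from h import *
for n in("scene","top"):
    im,K,R,t=snap(n,n+"0.png"); print(n,K.tolist(),(-R.T@t).round(3),R.round(2).tolist())
st()
E
```

```text
scene [[476.94172411238185, 0.0, 320.4227081723266], [0.0, 476.94172411238185, 244.23523121564278], [0.0, 0.0, 1.0]] [0.949 0.68  0.615] [[-0.86, 0.51, 0.01], [0.26, 0.46, -0.85], [-0.44, -0.72, -0.53]]
top [[530.3924029953836, 0.0, 330.754131254222], [0.0, 530.3924029953836, 244.61328297044423], [0.0, 0.0, 1.0]] [0.383 0.009 1.271] [[0.0, -1.0, 0.0], [-0.99, -0.0, -0.14], [0.14, -0.0, -0.99]]
0.1 [ 0.1864 -0.5169  0.2066] [[0.941, 0.339, -0.0], [0.339, -0.941, 0.002], [0.0, -0.002, -1.0]] [-1.428  0.259  1.536 -0.     1.348 -0.203] [-0.46434057  0.51929742  0.32100269] 0.08569491800320736 0.0
```

View pics/top0.png

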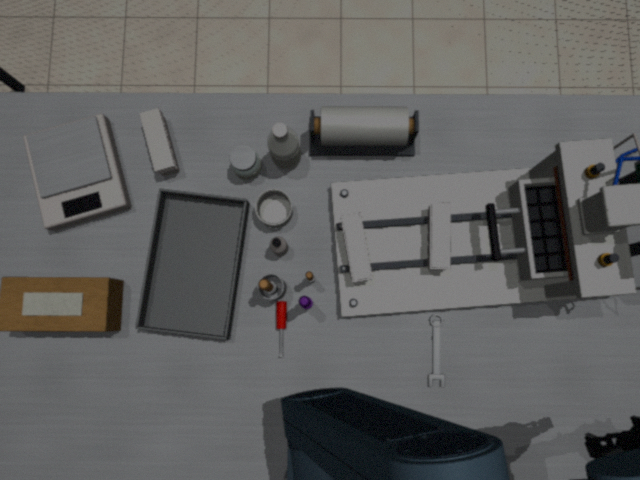

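View pics/scene0.png

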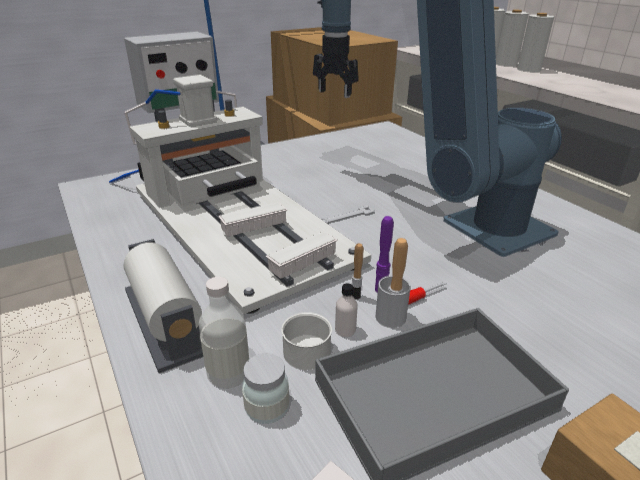

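The top view is image up = +x and left = +y. Two packs lie across the rails, near (357,246) and (440,236). The tray is at (193,265), the pot at (273,209), and the brush in its cup at (270,288). The purple decoy is at (305,302) and the small brush at (309,276).

```bash
python3 - <<'E'
from h import *
im=cv2.imread("pics/top0.png"); c=load("top0.png")
crop=im[90:370,130:530]; crop=cv2.convertScaleAbs(cv2.resize(crop,None,fx=2,fy=2,interpolation=cv2.INTER_CUBIC),alpha=1.7)
cv2.imwrite("pics/crop0.png",crop)
g=cv2.cvtColor(im,cv2.COLOR_BGR2GRAY)
print([ (n,ray(c,u,v,z).round(3).tolist()) for n,u,v,z in [("pot",273,209,.056),("cup",271,288,.08),("brush top",265,285,.18),("p0",357,246,.085),("p1",440,236,.085),("handle",493,232,.118),("tray",193,265,.05)]])
E
```

```text
[('pot', [0.641, 0.142, 0.056]), ('cup', [0.456, 0.14, 0.08]), ('brush top', [0.456, 0.142, 0.18]), ('p0', [0.551, -0.053, 0.085]), ('p1', [0.574, -0.241, 0.085]), ('handle', [0.578, -0.351, 0.118]), ('tray', [0.51, 0.325, 0.05])]
```

View pics/crop0.png

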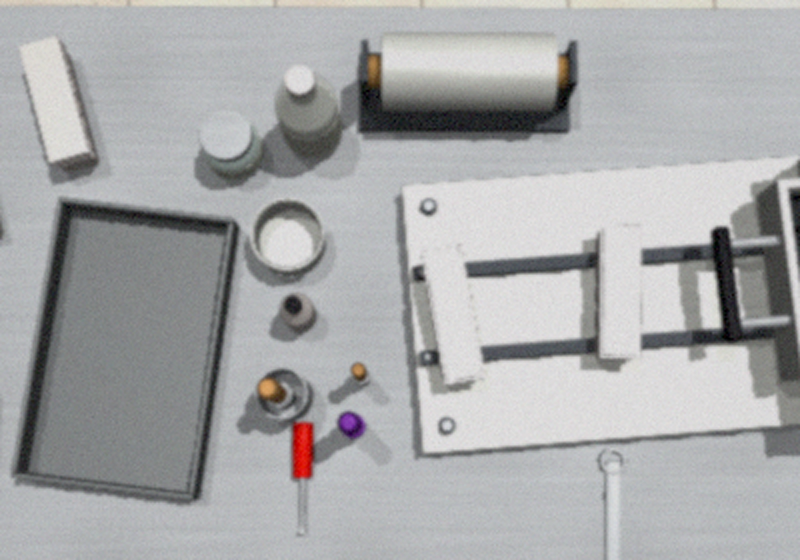

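Call:
carry_out:
  steps:
    - {"roll":10.5,"tz":-0.03}
    - {"roll":10.5,"tz":-0.03}
    - {"ty":-0.05}
    - {"ty":-0.05}
    - {"ty":-0.05}
  hand: 1

```text
schema error: expected keys tx, ty, tz, roll
```

Call:
carry_out:
  steps:
    - {"ty":-0.05}
    - {"ty":-0.05}
    - {"tx":0.05,"ty":-0.025}
    - {"tx":0.05}
    - {"tx":0.05}

```text
schema error: expected keys tx, ty, tz, roll
```

Call:
carry_out:
  steps:
    - {"tx":0.05}
    - {"tx":0.05}
    - {"tx":0.05}
    - {"tx":0.04}
    - {}

```text
schema error: expected keys tx, ty, tz, roll
```

```bash
python3 - <<'E'
from h import *
st()
im,K,R,t=snap("wrist","w1.png"); c=(K,R,t); print((-R.T@t).round(3))
print([proj(c,p).round(0).tolist() for p in [(.574,-.241,.085),(.551,-.053,.085)]])
snap("top","top1.png")
E
```

```text
0.1 [ 0.1864 -0.5169  0.2066] [[0.941, 0.339, -0.0], [0.339, -0.941, 0.002], [0.0, -0.002, -1.0]] [-1.428  0.259  1.536 -0.     1.348 -0.203] [-0.46434057  0.51929742  0.32100269] 0.08569491800320736 0.0
[ 0.253 -0.493  0.373]
[[74.0, -646.0], [-329.0, -792.0]]
```

View pics/w1.png

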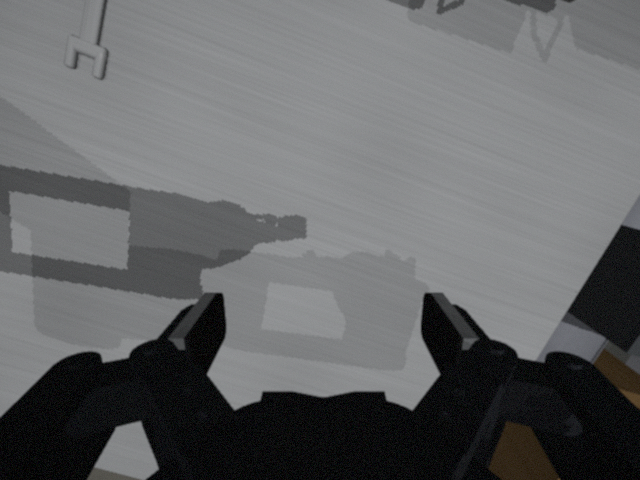

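The arm has not moved, because every row needs all four keys. The picture shows the bare table, with the open fingers at (205,330) and (445,330). The camera sits about 70 mm ahead along tool x.

Call:
carry_out:
  steps:
    - {"tx":0,"ty":0,"roll":10.5,"tz":-0.03}
    - {"tx":0,"ty":0,"roll":10.5,"tz":-0.03}
    - {"tx":0,"ty":-0.05,"tz":0,"roll":0}
    - {"tx":0,"ty":-0.05,"tz":0,"roll":0}
    - {"tx":0,"ty":-0.05,"tz":0,"roll":0}
  hand: 1

```text
time: 0.82
eef_pos: [0.1895, -0.3659, 0.2671]
ee_rot: [-0.0, 1.0, -0.011, 0.0]
force: [0.1, 0.5, 0.4]
opening: 0.0853
finger_force: 0.0
```

Call:
carry_out:
  steps:
    - {"tx":0,"ty":-0.05,"tz":0,"roll":0}
    - {"tx":0,"ty":-0.05,"tz":0,"roll":0}
    - {"tx":0.05,"ty":-0.025,"tz":0,"roll":0}
    - {"tx":0.05,"ty":0,"tz":0,"roll":0}
    - {"tx":0.05,"ty":0,"tz":0,"roll":0}

```text
time: 1.45
eef_pos: [0.3436, -0.2451, 0.2678]
ee_rot: [0.001, 1.0, -0.01, 0.0]
force: [-0.5, -1.3, 0.8]
opening: 0.0857
finger_force: 0.0
```

Call:
carry_out:
  steps:
    - {"tx":0.05,"ty":0,"tz":0,"roll":0}
    - {"tx":0.05,"ty":0,"tz":0,"roll":0}
    - {"tx":0.05,"ty":0,"tz":0,"roll":0}
    - {"tx":0,"ty":0,"tz":0,"roll":0}
    - {"tx":0,"ty":0,"tz":0,"roll":0}

```text
time: 2.08
eef_pos: [0.4914, -0.2484, 0.2668]
ee_rot: [-0.0, 1.0, -0.01, -0.001]
force: [-0.1, -0.8, 0.5]
opening: 0.085
finger_force: 0.0
```

```bash
python3 - <<'E'
from h import *
st()
im,K,R,t=snap("wrist","w2.png"); c=(K,R,t)
print([proj(c,p).round(0).tolist() for p in [(.574,-.241,.085),(.551,-.053,.085)]])
snap("top","top1.png")
E
```

```text
2.075 [ 0.4914 -0.2484  0.2668] [[1.0, -0.02, -0.002], [-0.02, -1.0, 0.001], [-0.002, -0.001, -1.0]] [-0.67   0.228  1.43  -0.     1.485  0.921] [-0.12774059 -0.83025666  0.54098087] 0.0849843621960851 0.0
[[315.0, 129.0], [132.0, 157.0]]
```

View pics/w2.png

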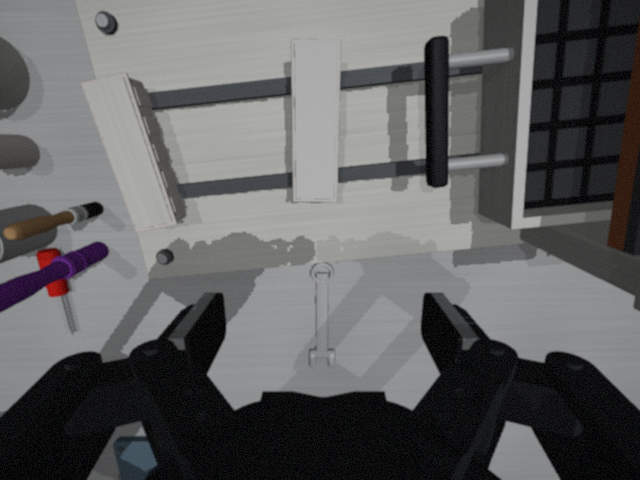

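The packs are unmoved. Pack1's top face has corners (292,40), (341,39), (336,201) and (294,201). The far rail runs from about (152,101) to (425,72), the near rail from (180,190) to (425,168), and the handle bar is at (437,112).

```bash
python3 - <<'E'
from h import *
c=load("w2.png")
for n,u,v,z in [("p1a",316.5,39.5,.085),("p1b",315,201,.085),("p0a",103,80,.085),("p0b",160,225,.085),
 ("farL",200,96,.049),("farR",400,75,.049),("nearL",200,188,.049),("nearR",400,170,.049),("ha",437,40,.118),("hb",437,184,.118)]:
    print(n,ray(c,u,v,z).round(4))
ct=load("top1.png")
for n,u,v,z in [("farLend",130+418/2,90+270/2,.049),("nearLend",130+425/2,90+355/2,.049),("far2",130+550/2,90+262/2,.049),("near2",130+550/2,90+347/2,.049),("potL",130+248/2,90+240/2,.056),("potR",130+327/2,90+235/2,.056),("cup",130+284/2,90+395/2,.08),("brushtop",130+270/2,90+390/2,.18)]+[("tray",130+a/2,90+b/2,.05) for a,b in((62,200),(238,220),(195,497),(18,477))]: print(n,ray(ct,u,v,z).round(4))
E
```

```text
p1a [ 0.6532 -0.245   0.085 ]
p1b [ 0.5014 -0.2394  0.085 ]
p0a [ 0.6231 -0.0386  0.085 ]
p0b [ 0.4786 -0.0707  0.085 ]
farL [ 0.6115 -0.1179  0.049 ]
farR [ 0.6275 -0.3318  0.049 ]
nearL [ 0.5131 -0.1055  0.049 ]
nearR [ 0.5288 -0.3361  0.049 ]
ha [ 0.642  -0.3471  0.118 ]
hb [ 0.521  -0.3562  0.118 ]
farLend [ 0.6053 -0.0126  0.049 ]
nearLend [ 0.5054 -0.0208  0.049 ]
far2 [ 0.6155 -0.1673  0.049 ]
near2 [ 0.5153 -0.1657  0.049 ]
potL [0.6388 0.1862 0.056 ]
potR [0.6452 0.094  0.056 ]
cup [0.4567 0.138  0.08  ]
brushtop [0.4556 0.1417 0.18  ]
tray [0.6873 0.4075 0.05  ]
tray [0.664  0.1994 0.05  ]
tray [0.3427 0.2399 0.05  ]
tray [0.3644 0.4416 0.05  ]
```

Call:
carry_out:
  steps:
    - {"tx":0.043,"ty":-0.004,"tz":0,"roll":0.5}
    - {"tx":0.043,"ty":-0.004,"tz":0.02,"roll":0.5}
    - {"tx":0,"ty":0,"tz":0.05,"roll":0}
    - {"tx":0,"ty":0,"tz":0.04,"roll":0}
    - {"tx":0,"ty":0,"tz":0,"roll":0}

```text
time: 2.8
eef_pos: [0.5752, -0.2419, 0.1545]
ee_rot: [-0.002, 1.0, -0.02, -0.003]
force: [-0.4, -0.0, 1.7]
opening: 0.0854
finger_force: 0.0
```

Call:
carry_out:
  steps:
    - {"tx":0,"ty":0,"tz":0.03,"roll":0}
    - {"tx":0,"ty":0,"tz":0.03,"roll":0}
    - {"tx":0,"ty":0,"tz":0.02,"roll":0}
    - {"tx":0,"ty":0,"tz":0.01,"roll":0}
    - {"tx":0,"ty":0,"tz":0,"roll":0}

```text
time: 3.42
eef_pos: [0.5785, -0.2435, 0.0686]
ee_rot: [0.0, 1.0, -0.019, 0.001]
force: [-0.7, 0.7, 0.2]
opening: 0.085
finger_force: 0.0
```

Call:
carry_out:
  steps:
    - {"tx":0,"ty":0,"tz":0,"roll":0}
    - {"tx":0,"ty":0,"tz":0,"roll":0}
    - {"tx":0,"ty":0,"tz":0,"roll":0}
    - {"tx":0,"ty":0,"tz":0,"roll":0}
    - {"tx":0,"ty":0,"tz":0,"roll":0}
  hand: 0.3
  squeeze: 50

```text
time: 4.05
eef_pos: [0.5782, -0.2428, 0.0673]
ee_rot: [-0.0, 1.0, -0.019, -0.0]
force: [-0.4, -0.4, 0.6]
opening: 0.0252
finger_force: 0.0
```

```bash
python3 - <<'E'
from h import *
st(); im,*_=snap("wrist","w3.png"); im2,*_=snap("scene","s3.png"); im3,*_=snap("top","t3.png")
a=np.hstack([cv2.resize(im,(400,300)),cv2.resize(im2[150:330,120:360],(400,300))])
b=cv2.resize(im3[90:370,130:530],None,fx=2,fy=2)[0:300]
cv2.imwrite("pics/c3.png",cv2.convertScaleAbs(np.vstack([a,b]),alpha=1.5))
E
```

```text
4.05 [ 0.5782 -0.2428  0.0673] [[0.999, -0.038, -0.0], [-0.038, -0.999, 0.0], [-0.0, -0.0, -1.0]] [-0.575  0.512  1.516  0.     1.114  1.034] [-0.39085667 -0.43531621  0.64216216] 0.025249345757543843 0.0
```

View pics/c3.png

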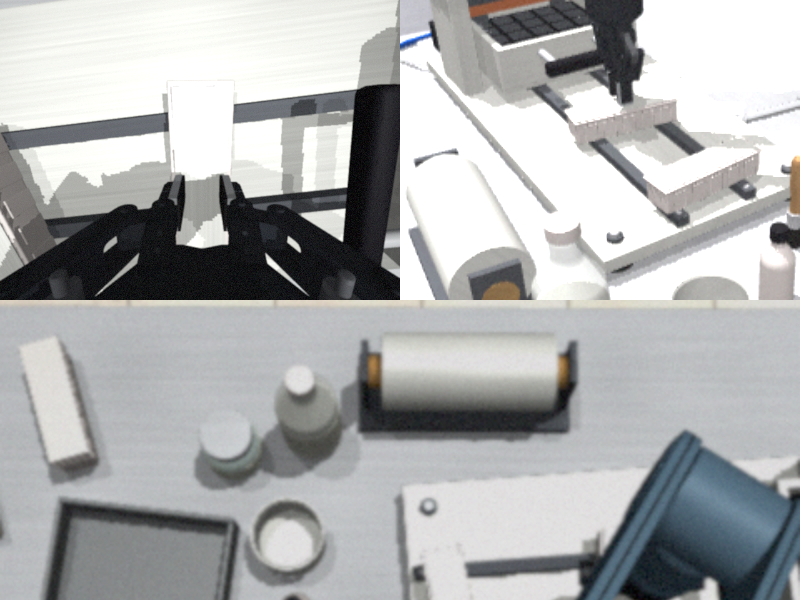

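The wrist view shows the pack's far end at full-size (269..378,128), running under the fingers. The fingers look nearer together than the pack is wide.

```bash
python3 - <<'E'
from h import *
c=load("w3.png")
for z in(.085,.071): print(z,[ray(c,u,v,z).round(4).tolist() for u,v in((269,130),(375,130),(278,285),(370,285))])
im=cv2.imread("pics/w3.png"); s=cv2.imread("pics/s3.png")
a=cv2.resize(im[100:400,150:480],(400,364));b=cv2.resize(s[140:240,200:310],(400,364),interpolation=cv2.INTER_CUBIC)
cv2.imwrite("pics/c4.png",cv2.convertScaleAbs(np.hstack([a,b]),alpha=1.1))
cs=load("s3.png")
print([proj(cs,p).round(0).tolist() for p in[(.577,-.242,.085),(.652,-.245,.085),(.5025,-.239,.085),(.5782,-.2428,.056)]])
E
```

```text
0.085 [[0.6544, -0.2225, 0.085], [0.6526, -0.2678, 0.085], [0.5824, -0.2209, 0.085], [0.5807, -0.2657, 0.085]]
0.071 [[0.6549, -0.2203, 0.071], [0.653, -0.2699, 0.071], [0.5761, -0.2185, 0.071], [0.5743, -0.2676, 0.071]]
[[253.0, 212.0], [222.0, 219.0], [282.0, 205.0], [253.0, 223.0]]
```

View pics/c4.png

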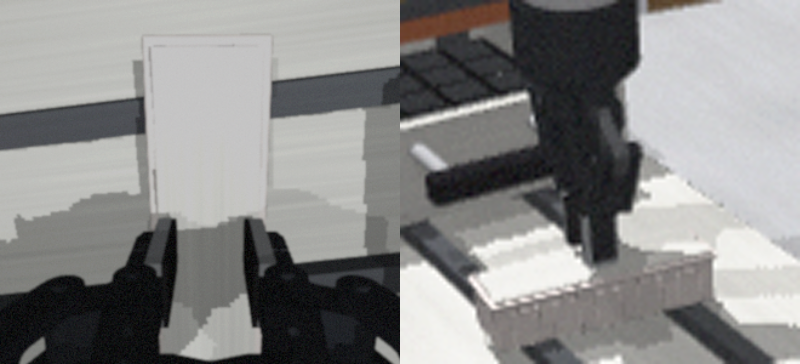

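```bash
python3 - <<'E'
from h import *
c=load("w3.png"); s=env.state(); q=s["ee_rot"]; T=Ro.from_quat([q[1],q[2],q[3],q[0]]).as_matrix(); p=np.array(s["eef_pos"])
for y in(.0126,.022):
  for z in(-.03,-.008,.011): print(y,z,proj(c,p+T@[0.011,y,z]).round(0),proj(c,p+T@[0.011,-y,z]).round(0))
K,R,t=c; d=(T.T@(-R.T@t-p)); print("cam in tool",d.round(4), (R@T).round(2).tolist())
c=load("w1.png")
E
```

```text
0.0126 -0.03 [352. 281.] [295. 281.]
0.0126 -0.008 [348. 263.] [299. 263.]
0.0126 0.011 [346. 251.] [301. 251.]
0.022 -0.03 [373. 281.] [274. 281.]
0.022 -0.008 [366. 263.] [280. 263.]
0.022 0.011 [362. 251.] [284. 251.]
cam in tool [ 0.0704  0.0002 -0.1667] [[-0.0, 1.0, 0.0], [-0.96, 0.0, -0.28], [-0.28, -0.0, 0.96]]
```

Call:
carry_out:
  steps:
    - {"tx":0,"ty":0,"tz":0,"roll":0}
    - {"tx":0,"ty":0,"tz":0,"roll":0}
  hand: 0.2

```text
time: 4.45
eef_pos: [0.5782, -0.2429, 0.0673]
ee_rot: [-0.0, 1.0, -0.019, -0.0]
force: [-0.5, 0.6, 0.6]
opening: 0.0172
finger_force: 0.0
```

```bash
python3 - <<'E'
from h import *
c=load("scene0.png"); cw=load("w1.png"); p=np.array([.1864,-.5169,.2066]); T=np.array([[0.941,0.339,0],[0.339,-0.941,0.002],[0,-0.002,-1.0]])
for z in(-.045,-.03,-.015,-.002,.011):
  print(z,[proj(c,p+T@[x,y,z]).round(0).tolist() for x,y in((0,.05),(0,-.05))],[proj(cw,p+T@[x,y,z]).round(0).tolist() for x,y in((.011,.0425),(.011,-.0425))])
E
```

```text
-0.045 [[321.0, 89.0], [348.0, 94.0]] [[429.0, 296.0], [218.0, 296.0]]
-0.03 [[321.0, 94.0], [347.0, 100.0]] [[419.0, 281.0], [228.0, 281.0]]
-0.015 [[321.0, 99.0], [347.0, 105.0]] [[410.0, 268.0], [237.0, 268.0]]
-0.002 [[321.0, 103.0], [347.0, 109.0]] [[404.0, 259.0], [243.0, 259.0]]
0.011 [[320.0, 107.0], [347.0, 114.0]] [[399.0, 251.0], [248.0, 251.0]]
```

The wrist and scene views agree that the fingertips stand about 38–40 mm higher than the reported TCP implies. The fingers closed in the air above the pack, so I'll open and go lower by that amount.

Call:
carry_out:
  steps:
    - {"tx":0,"ty":0,"tz":-0.01,"roll":0}
    - {"tx":0,"ty":0,"tz":0,"roll":0}
    - {"tx":0,"ty":0,"tz":0,"roll":0}
    - {"tx":0,"ty":0,"tz":0,"roll":0}
    - {"tx":0,"ty":0,"tz":0,"roll":0}
  hand: 1

```text
time: 5.08
eef_pos: [0.5782, -0.2428, 0.0771]
ee_rot: [-0.0, 1.0, -0.019, -0.0]
force: [-0.1, -0.5, 0.7]
opening: 0.0853
finger_force: 0.0
```

Call:
carry_out:
  steps:
    - {"tx":0,"ty":0,"tz":0.015,"roll":0}
    - {"tx":0,"ty":0,"tz":0.015,"roll":0}
    - {"tx":0,"ty":0,"tz":0.01,"roll":0}
    - {"tx":0,"ty":0,"tz":0.006,"roll":0}
    - {"tx":0,"ty":0,"tz":0,"roll":0}

```text
time: 5.7
eef_pos: [0.5779, -0.2427, 0.0306]
ee_rot: [-0.0, 1.0, -0.019, -0.001]
force: [0.0, -0.8, 0.3]
opening: 0.0855
finger_force: 0.0
```

Call:
carry_out:
  steps:
    - {"tx":0,"ty":0,"tz":0,"roll":0}
    - {"tx":0,"ty":0,"tz":0,"roll":0}
    - {"tx":0,"ty":0,"tz":0,"roll":0}
    - {"tx":0,"ty":0,"tz":0,"roll":0}
    - {"tx":0,"ty":0,"tz":0,"roll":0}
  hand: 0.3
  squeeze: 50

```text
time: 6.32
eef_pos: [0.5787, -0.2432, 0.0321]
ee_rot: [0.0, 1.0, -0.019, 0.001]
force: [-0.1, 0.3, 5.8]
opening: 0.0432
finger_force: 52.4
```

Call:
carry_out:
  steps:
    - {"tx":0,"ty":0,"tz":-0.005,"roll":0}
    - {"tx":0,"ty":0,"tz":-0.015,"roll":0}
    - {"tx":0,"ty":0,"tz":-0.02,"roll":0}
    - {"tx":0,"ty":0,"tz":0,"roll":0}
    - {"tx":0,"ty":0,"tz":0,"roll":0}

```text
time: 6.95
eef_pos: [0.5779, -0.2427, 0.071]
ee_rot: [-0.0, 1.0, -0.019, -0.0]
force: [-0.2, -0.0, -2.6]
opening: 0.043
finger_force: 51.8
```

```bash
python3 - <<'E'
from h import *
st()
im,*_=snap("wrist","w5.png"); s,*_=snap("scene","s5.png")
a=cv2.resize(im[100:400,150:480],(400,364));b=cv2.resize(s[120:230,200:321],(400,364),interpolation=cv2.INTER_CUBIC)
cv2.imwrite("pics/c5.png",cv2.convertScaleAbs(np.hstack([a,b]),alpha=1.1))
E
```

```text
6.95 [ 0.5779 -0.2427  0.071 ] [[0.999, -0.038, -0.0], [-0.038, -0.999, 0.0], [-0.0, -0.0, -1.0]] [-0.575  0.508  1.513  0.     1.121  1.034] [-0.18421155 -0.02406155 -2.56704258] 0.0429698151217452 51.756277084350586
```

View pics/c5.png

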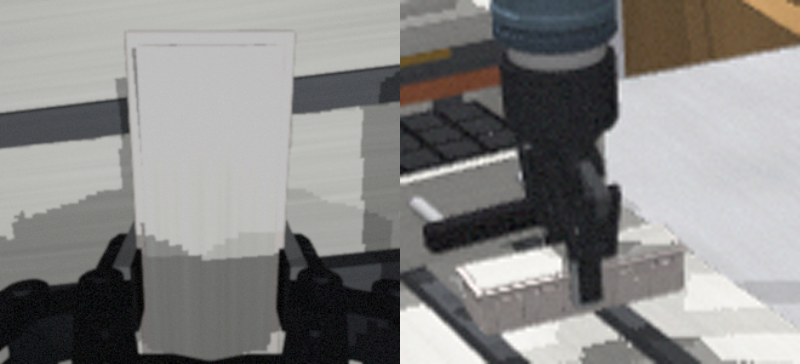

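Call:
carry_out:
  steps:
    - {"tx":0,"ty":0,"tz":-0.03,"roll":0}
    - {"tx":0,"ty":0,"tz":-0.03,"roll":0}
    - {"tx":0,"ty":-0.02,"tz":0,"roll":0}
    - {"tx":0,"ty":-0.04,"tz":0,"roll":0}
    - {"tx":0,"ty":-0.04,"tz":0,"roll":0}
  squeeze: 80

```text
time: 7.68
eef_pos: [0.5807, -0.1405, 0.1292]
ee_rot: [-0.001, 1.0, -0.019, -0.001]
force: [1.3, 0.2, -2.3]
opening: 0.0432
finger_force: 85.7
```

Call:
carry_out:
  steps:
    - {"tx":0,"ty":-0.04,"tz":0,"roll":0}
    - {"tx":0,"ty":-0.04,"tz":0,"roll":0}
    - {"tx":0,"ty":-0.04,"tz":0,"roll":0}
    - {"tx":0,"ty":-0.04,"tz":0,"roll":0}
    - {"tx":0,"ty":-0.04,"tz":0,"roll":0}

```text
time: 8.3
eef_pos: [0.5879, 0.0595, 0.1292]
ee_rot: [-0.0, 1.0, -0.019, -0.002]
force: [0.7, -0.1, -0.7]
opening: 0.0426
finger_force: 85.7
```

Call:
carry_out:
  steps:
    - {"tx":0,"ty":-0.04,"tz":0,"roll":0}
    - {"tx":0,"ty":-0.04,"tz":0,"roll":0}
    - {"tx":-0.01,"ty":-0.04,"tz":0,"roll":0}
    - {"tx":-0.01,"ty":-0.04,"tz":0,"roll":2.2}
    - {"tx":-0.01,"ty":-0.04,"tz":0,"roll":2.2}

```text
time: 8.93
eef_pos: [0.5664, 0.2601, 0.1291]
ee_rot: [0.0, 0.998, -0.058, -0.002]
force: [1.0, 0.3, -1.7]
opening: 0.0427
finger_force: 85.8
```

Call:
carry_out:
  steps:
    - {"tx":-0.01,"ty":-0.04,"tz":0,"roll":0}
    - {"tx":-0.02,"ty":-0.02,"tz":0,"roll":0}
    - {"tx":-0.01,"ty":0,"tz":0,"roll":0}
    - {"tx":0,"ty":0,"tz":0,"roll":0}
    - {"tx":0,"ty":0,"tz":0,"roll":0}

```text
time: 9.55
eef_pos: [0.5363, 0.3216, 0.131]
ee_rot: [0.0, 0.998, -0.058, -0.0]
force: [-0.4, -1.6, -0.7]
opening: 0.0428
finger_force: 85.8
```

```bash
cat >> h.py <<'E'
def to(x,y,z,yaw):
    s=env.state(); q=s["ee_rot"]; T=Ro.from_quat([q[1],q[2],q[3],q[0]]).as_matrix()
    cy=np.degrees(np.arctan2(T[1,0],T[0,0])); d=T.T@(np.array([x,y,z])-s["eef_pos"])
    print("at",np.round(s["eef_pos"],4),"yaw",cy.round(2),"shift(tool)",d.round(4),"roll",((cy-yaw+90)%180-90).round(2),"t",s["time"],"op",s["opening"])
E
python3 - <<'E'
from h import *
to(.519,.362,-.012,-6.6)
E
```

```text
at [0.5363 0.3216 0.131 ] yaw -6.64 shift(tool) [-0.0218 -0.0382  0.143 ] roll -0.04 t 9.55 op 0.04279690428304907
```

Call:
carry_out:
  steps:
    - {"tx":-0.012,"ty":-0.02,"tz":0,"roll":0}
    - {"tx":-0.01,"ty":-0.018,"tz":0.02,"roll":0}
    - {"tx":0,"ty":0,"tz":0.04,"roll":0}
    - {"tx":0,"ty":0,"tz":0.04,"roll":0}
    - {"tx":0,"ty":0,"tz":0.02,"roll":0}

```text
time: 10.18
eef_pos: [0.5163, 0.3616, 0.007]
ee_rot: [0.001, 0.998, -0.058, -0.002]
force: [-0.6, -0.8, -1.1]
opening: 0.0429
finger_force: 85.8
```

Call:
carry_out:
  steps:
    - {"tx":0,"ty":0,"tz":0.01,"roll":0}
    - {"tx":0,"ty":0,"tz":0.007,"roll":0}
    - {"tx":0,"ty":0,"tz":0.003,"roll":0}
    - {"tx":0,"ty":0,"tz":0,"roll":0}
    - {"tx":0,"ty":0,"tz":0,"roll":0}

```text
time: 10.8
eef_pos: [0.5191, 0.3629, -0.0079]
ee_rot: [-0.0, 0.998, -0.057, 0.001]
force: [0.6, -0.7, -1.0]
opening: 0.0428
finger_force: 85.8
```

Call:
carry_out:
  steps:
    - {"tx":0,"ty":0,"tz":0.002,"roll":0}
    - {"tx":0,"ty":0,"tz":0.0015,"roll":0}
    - {"tx":0,"ty":0,"tz":0,"roll":0}

```text
time: 11.18
eef_pos: [0.5189, 0.3628, -0.0108]
ee_rot: [-0.0, 0.998, -0.057, 0.001]
force: [-1.7, -0.7, 6.5]
opening: 0.0424
finger_force: 86.8
```

Call:
carry_out:
  steps:
    - {"tx":0,"ty":0,"tz":0,"roll":0}
    - {"tx":0,"ty":0,"tz":0,"roll":0}
    - {"tx":0,"ty":0,"tz":0,"roll":0}
    - {"tx":0,"ty":0,"tz":-0.02,"roll":0}
    - {"tx":0,"ty":0,"tz":-0.05,"roll":0}
  hand: 0.68

```text
time: 11.8
eef_pos: [0.5163, 0.3615, 0.0555]
ee_rot: [0.002, 0.998, -0.058, -0.003]
force: [0.3, 0.2, 0.9]
opening: 0.0579
finger_force: 0.0
```

Call:
carry_out:
  steps:
    - {"tx":0.02,"ty":0,"tz":-0.06,"roll":0}
    - {"tx":0.03,"ty":0.05,"tz":-0.03,"roll":0}
    - {"tx":0,"ty":0.06,"tz":0,"roll":0}
    - {"tx":0,"ty":0.06,"tz":0,"roll":-5}
    - {"tx":-0.02,"ty":0.06,"tz":0,"roll":-9.5}

```text
time: 12.42
eef_pos: [0.5263, 0.1298, 0.1457]
ee_rot: [0.0, 0.997, 0.071, 0.001]
force: [0.9, -1.5, 0.5]
opening: 0.058
finger_force: 0.0
```

Call:
carry_out:
  steps:
    - {"tx":-0.05,"ty":0.06,"tz":0,"roll":0}
    - {"tx":-0.05,"ty":0.05,"tz":0,"roll":0}
    - {"tx":0,"ty":0.02,"tz":0,"roll":0}
    - {"tx":0,"ty":0,"tz":0,"roll":0}
    - {"tx":0,"ty":0,"tz":0,"roll":0}
  hand: 1

```text
time: 13.05
eef_pos: [0.4582, 0.0096, 0.1457]
ee_rot: [-0.0, 0.998, 0.069, 0.0]
force: [-0.7, 0.4, 0.0]
opening: 0.0848
finger_force: 0.0
```

```bash
python3 - <<'E'
from h import *
to(.551,-.055,.15,12)
c=snap("wrist","w6.png")[1:]; snap("top","t6.png")
print(proj(c,(.623,-.039,.085)),proj(c,(.479,-.071,.085)))
E
```

```text
at [0.4582 0.0096 0.1457] yaw 7.91 shift(tool) [ 0.083   0.0768 -0.0043] roll -4.09 t 13.05 op 0.08477279740647946
[444.27186759 -11.00081537] [440.0570904  231.26450299]
```

View pics/w6.png

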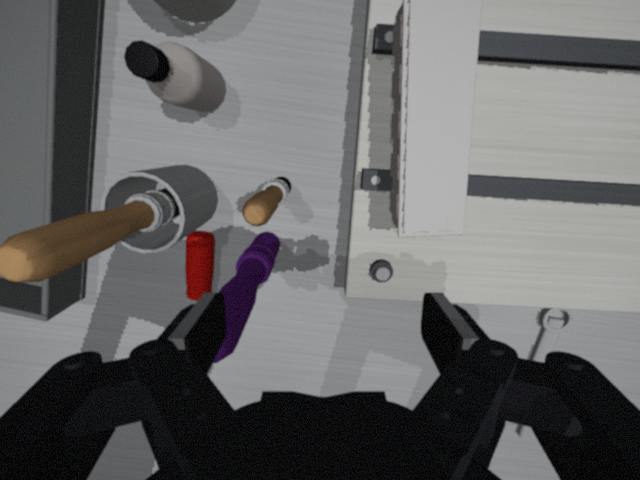

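Pack0's near edge is at (403..464,236). The cup rim ellipse is near (160,208), with the brush handle top at (25,257). The near rail's open end is at (362,180) and the far rail's at (375,38).

```bash
python3 - <<'E'
from h import *
c=load("w6.png")
for n,u,v,z in [("a",404,235,.085),("b",465,234,.085),("L2",410,10,.085),("R2",480,10,.085),("nearEnd",362,180,.049),("farEnd",374,38,.049),("near1",475,187,.049),("near2",630,195,.049),("far1",485,47,.049),("far2",630,53,.049),("btop",25,257,.18),("cupL",104,205,.08),("cupR",217,190,.08)]: print(n,ray(c,u,v,z).round(4))
E
```

```text
a [ 0.4728 -0.0462  0.085 ]
b [ 0.4795 -0.089   0.085 ]
L2 [ 0.6098 -0.0213  0.085 ]
R2 [ 0.6155 -0.0626  0.085 ]
nearEnd [ 0.5036 -0.0146  0.049 ]
farEnd [ 0.6025 -0.0062  0.049 ]
near1 [ 0.5105 -0.1041  0.049 ]
near2 [ 0.5212 -0.2279  0.049 ]
far1 [ 0.6077 -0.0851  0.049 ]
far2 [ 0.618  -0.1882  0.049 ]
btop [0.4642 0.1381 0.18  ]
cupL [0.4639 0.168  0.08  ]
cupR [0.4857 0.0889 0.08  ]
```

Call:
carry_out:
  steps:
    - {"tx":0.041,"ty":0.038,"tz":0,"roll":0}
    - {"tx":0.041,"ty":0.037,"tz":0.0,"roll":0}
    - {"tx":0,"ty":0,"tz":0.03,"roll":-2.7}
    - {"tx":0,"ty":0,"tz":0,"roll":0}
    - {"tx":0,"ty":0,"tz":0,"roll":0}

```text
time: 13.78
eef_pos: [0.5494, -0.0529, 0.1161]
ee_rot: [-0.0, 0.996, 0.093, -0.0]
force: [-0.8, -0.5, -0.0]
opening: 0.0853
finger_force: 0.0
```

```bash
python3 - <<'E'
from h import *
to(.55,-.0538,.031,10.6)
c=snap("wrist","w7.png")[1:]
im=cv2.imread("pics/w7.png"); print(proj(c,(.550+.0738,-.0538+.0138,.085)))
g=cv2.cvtColor(im,cv2.COLOR_BGR2GRAY)
print(g[150,200:460:6].tolist(), g[20:200:6,320].tolist())
E
```

```text
at [ 0.5494 -0.0529  0.1161] yaw 10.64 shift(tool) [0.0004 0.001  0.0851] roll 0.04 t 13.775 op 0.08531935394554607
[325.3312055  132.60155123]
[141, 139, 140, 142, 141, 143, 144, 142, 143, 143, 142, 100, 108, 42, 158, 169, 170, 170, 167, 168, 169, 170, 170, 170, 169, 171, 169, 162, 170, 169, 171, 168, 170, 169, 170, 170, 170, 166, 168, 169, 168, 168, 170, 167] [157, 158, 157, 145, 72, 52, 167, 166, 167, 167, 167, 168, 167, 168, 169, 170, 168, 170, 162, 153, 170, 169, 171, 170, 171, 171, 172, 172, 169, 170]
```

Call:
carry_out:
  steps:
    - {"tx":0,"ty":0,"tz":0.03,"roll":0}
    - {"tx":0,"ty":0,"tz":0.03,"roll":0}
    - {"tx":0,"ty":0,"tz":0.015,"roll":0}
    - {"tx":0,"ty":0,"tz":0.01,"roll":0}
    - {"tx":0,"ty":0,"tz":0,"roll":0}

```text
time: 14.45
eef_pos: [0.5496, -0.0538, 0.0309]
ee_rot: [-0.0, 0.996, 0.093, 0.0]
force: [0.0, 0.1, 0.0]
opening: 0.0853
finger_force: 0.0
```

Call:
carry_out:
  steps:
    - {"tx":0,"ty":0,"tz":0,"roll":0}
    - {"tx":0,"ty":0,"tz":0,"roll":0}
    - {"tx":0,"ty":0,"tz":0,"roll":0}
    - {"tx":0,"ty":0,"tz":0,"roll":0}
    - {"tx":0,"ty":0,"tz":0,"roll":0}
  hand: 0.3
  squeeze: 80

```text
time: 15.08
eef_pos: [0.5504, -0.0542, 0.0317]
ee_rot: [0.0, 0.996, 0.092, 0.001]
force: [-0.7, 0.3, 5.8]
opening: 0.043
finger_force: 82.1
```

Call:
carry_out:
  steps:
    - {"tx":0,"ty":0,"tz":-0.02,"roll":0}
    - {"tx":0,"ty":0,"tz":-0.04,"roll":0}
    - {"tx":0.01,"ty":0,"tz":-0.04,"roll":3}
    - {"tx":0.01,"ty":-0.02,"tz":0,"roll":6}
    - {"tx":0.01,"ty":-0.04,"tz":0,"roll":8}

```text
time: 15.7
eef_pos: [0.5761, 0.0087, 0.1313]
ee_rot: [0.0, 0.998, -0.059, 0.001]
force: [-0.1, -0.5, -1.4]
opening: 0.0427
finger_force: 81.3
```

```bash
python3 - <<'E'
from h import *
to(.575,.2,.131,-6.6); to(.510,.282,-.011,-6.6);st()
E
```

```text
at [0.5761 0.0087 0.1313] yaw -6.77 shift(tool) [-0.0236 -0.1898  0.0002] roll -0.17 t 15.7 op 0.04269301493111366
at [0.5761 0.0087 0.1313] yaw -6.77 shift(tool) [-0.098  -0.2636  0.1421] roll -0.17 t 15.7 op 0.04269301493111366
15.7 [0.5761 0.0087 0.1313] [[0.993, -0.118, 0.001], [-0.118, -0.993, -0.001], [0.001, 0.0, -1.0]] [-0.178  0.364  1.58  -0.     1.196  1.511] [-0.05856753 -0.48884135 -1.38791482] 0.04269301493111366 81.2639307975769
```

Call:
carry_out:
  steps:
    - {"tx":0,"ty":-0.04,"tz":0,"roll":0}
    - {"tx":0,"ty":-0.04,"tz":0,"roll":0}
    - {"tx":-0.01,"ty":-0.04,"tz":0,"roll":0}
    - {"tx":-0.015,"ty":-0.04,"tz":0,"roll":0}
    - {"tx":-0.025,"ty":-0.04,"tz":0,"roll":0}

```text
time: 16.32
eef_pos: [0.5478, 0.2148, 0.1302]
ee_rot: [0.0, 0.998, -0.056, -0.0]
force: [0.8, 0.3, -1.9]
opening: 0.0428
finger_force: 81.3
```

Call:
carry_out:
  steps:
    - {"tx":-0.025,"ty":-0.04,"tz":0,"roll":0}
    - {"tx":-0.023,"ty":-0.024,"tz":0,"roll":0}
    - {"tx":0,"ty":0,"tz":0.03,"roll":0}
    - {"tx":0,"ty":0,"tz":0.03,"roll":0}
    - {"tx":0,"ty":0,"tz":0,"roll":0}

```text
time: 16.95
eef_pos: [0.505, 0.282, 0.0682]
ee_rot: [0.001, 0.998, -0.056, -0.003]
force: [0.4, -0.5, -1.4]
opening: 0.0426
finger_force: 81.3
```

```bash
python3 - <<'E'
from h import *
to(.510,.282,-.011,-6.6)
E
```

```text
at [0.505  0.282  0.0682] yaw -6.37 shift(tool) [ 0.0054 -0.0008  0.0792] roll 0.23 t 16.95 op 0.042630520469389276
```

Call:
carry_out:
  steps:
    - {"tx":0.003,"ty":0,"tz":0.03,"roll":0}
    - {"tx":0,"ty":0,"tz":0.03,"roll":0}
    - {"tx":0,"ty":0,"tz":0.01,"roll":0}
    - {"tx":0,"ty":0,"tz":0.006,"roll":0}
    - {"tx":0,"ty":0,"tz":0,"roll":0}

```text
time: 17.58
eef_pos: [0.5111, 0.2825, -0.0045]
ee_rot: [-0.0, 0.998, -0.056, 0.001]
force: [0.3, 0.2, -0.9]
opening: 0.0428
finger_force: 81.3
```

Call:
carry_out:
  steps:
    - {"tx":0,"ty":0,"tz":0.002,"roll":0}
    - {"tx":0,"ty":0,"tz":0.0015,"roll":0}
    - {"tx":0,"ty":0,"tz":0,"roll":0}

```text
time: 17.95
eef_pos: [0.5105, 0.2823, -0.0086]
ee_rot: [-0.0, 0.998, -0.056, 0.0]
force: [-0.5, -0.6, -1.6]
opening: 0.0428
finger_force: 81.3
```

Call:
carry_out:
  steps:
    - {"tx":0,"ty":0,"tz":0.0015,"roll":0}
    - {"tx":0,"ty":0,"tz":0.0015,"roll":0}
    - {"tx":0,"ty":0,"tz":0,"roll":0}

```text
time: 18.32
eef_pos: [0.5105, 0.2824, -0.0113]
ee_rot: [-0.0, 0.998, -0.056, 0.0]
force: [-2.0, -1.3, 4.8]
opening: 0.0429
finger_force: 81.8
```

Call:
carry_out:
  steps:
    - {"tx":0,"ty":0,"tz":0,"roll":0}
    - {"tx":0,"ty":0,"tz":0,"roll":0}
    - {"tx":0,"ty":0,"tz":0,"roll":0}
    - {"tx":0,"ty":0,"tz":-0.02,"roll":0}
    - {"tx":0,"ty":0,"tz":-0.05,"roll":0}
  hand: 0.68

```text
time: 18.95
eef_pos: [0.5083, 0.2815, 0.0563]
ee_rot: [0.001, 0.998, -0.056, -0.003]
force: [1.0, 0.4, -0.0]
opening: 0.0583
finger_force: 0.0
```

Call:
carry_out:
  steps:
    - {"tx":-0.03,"ty":0,"tz":-0.06,"roll":0}
    - {"tx":-0.03,"ty":0,"tz":-0.06,"roll":0}
    - {"tx":-0.03,"ty":0,"tz":-0.06,"roll":0}
    - {"tx":-0.02,"ty":0,"tz":0,"roll":0}
    - {"tx":0,"ty":0,"tz":0,"roll":0}

```text
time: 19.58
eef_pos: [0.4059, 0.2939, 0.2257]
ee_rot: [-0.0, 0.998, -0.055, -0.0]
force: [-0.1, 0.2, -1.0]
opening: 0.0581
finger_force: 0.0
```

```bash
python3 - <<'E'
from h import *
to(.456,.14,.2,-6.6)
im,*c=snap("wrist","w8.png"); im2,*_=snap("top","t8.png")
cv2.imwrite("pics/c8.png",np.hstack([cv2.resize(im,(400,300)),cv2.resize(im2[150:360,120:400],(400,300))]))
E
```

```text
at [0.4059 0.2939 0.2257] yaw -6.32 shift(tool) [0.0667 0.1475 0.0257] roll 0.28 t 19.575 op 0.05814110947834665
```

View pics/c8.png

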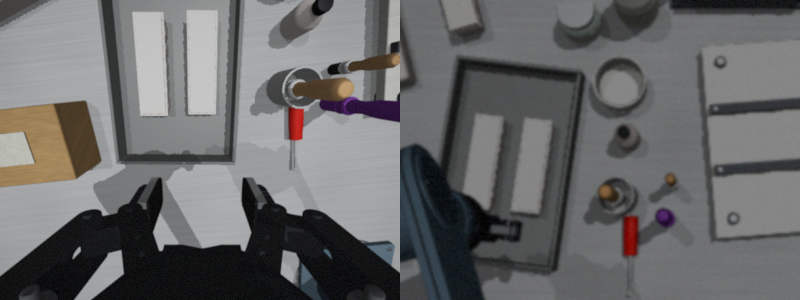

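Both packs lie flat in the tray, and the rails are clear. The brush handle top is at about (560,142) in w8, (25,257) in w6 and (264,284) in the top view. I'll triangulate it.

```bash
python3 - <<'E'
from h import *
def tri(obs):
    A=np.zeros((3,3));b=np.zeros(3)
    for f,u,v in obs:
        K,R,t=load(f); d=R.T@np.linalg.solve(K,[u,v,1.]); d/=np.linalg.norm(d); o=-R.T@t; P=np.eye(3)-np.outer(d,d); A+=P;b+=P@o
    X=np.linalg.solve(A,b); return X.round(4),[ (proj(load(f),X)-(u,v)).round(1).tolist() for f,u,v in obs]
# orange masks
for f in("top0.png","t8.png","w6.png","w8.png","scene0.png"):
    im=cv2.imread("pics/"+f); h=cv2.cvtColor(im,cv2.COLOR_BGR2HSV); m=cv2.inRange(h,(8,90,50),(22,255,255))
    n,l,s,ce=cv2.connectedComponentsWithStats(m)
    print(f,[(s[i].tolist(),ce[i].round(0).tolist()) for i in range(1,n) if s[i,4]>40])
print(tri([("top0.png",264,284),("w6.png",25,257)]))
print(tri([("top0.png",264,284),("w6.png",25,257),("w8.png",560,142)]))
E
```

```text
top0.png [([314, 117, 6, 15, 80], [316.0, 124.0]), ([409, 118, 5, 14, 50], [411.0, 124.0]), ([600, 253, 12, 13, 51], [605.0, 259.0]), ([0, 277, 110, 55, 4339], [54.0, 304.0]), ([259, 279, 12, 11, 91], [264.0, 284.0])]
t8.png [([314, 118, 6, 14, 79], [316.0, 124.0]), ([409, 118, 5, 15, 51], [411.0, 124.0]), ([600, 253, 12, 13, 60], [605.0, 259.0]), ([0, 277, 69, 55, 1772], [19.0, 302.0]), ([259, 279, 12, 11, 93], [264.0, 284.0])]
w6.png [([243, 186, 39, 39, 934], [262.0, 206.0]), ([0, 201, 153, 81, 6341], [68.0, 242.0])]
w8.png [([557, 84, 83, 30, 1407], [602.0, 100.0]), ([469, 125, 97, 36, 2653], [520.0, 143.0]), ([0, 162, 161, 137, 15477], [82.0, 228.0])]
scene0.png [([266, 28, 136, 114, 10510], [328.0, 85.0]), ([224, 110, 10, 6, 51], [229.0, 113.0]), ([158, 121, 11, 7, 62], [163.0, 124.0]), ([192, 135, 23, 6, 62], [203.0, 138.0]), ([161, 136, 89, 24, 491], [204.0, 148.0]), ([391, 238, 16, 52, 566], [398.0, 263.0]), ([354, 244, 9, 34, 240], [358.0, 260.0]), ([169, 319, 23, 19, 328], [180.0, 328.0]), ([542, 394, 98, 86, 5724], [594.0, 444.0])]
(array([0.4591, 0.1455, 0.171 ]), [[-0.3, -0.4], [1.8, 1.8]])
(array([0.4599, 0.1422, 0.1771]), [[1.0, -1.0], [-2.5, 5.9], [-4.1, -0.1]])
```

Call:
carry_out:
  steps:
    - {"tx":0.023,"ty":0.048,"tz":0,"roll":0}
    - {"tx":0.023,"ty":0.048,"tz":0,"roll":0}
    - {"tx":0.023,"ty":0.048,"tz":0,"roll":-5}
    - {"tx":0,"ty":0,"tz":0,"roll":-5.6}
    - {"tx":0,"ty":0,"tz":0,"roll":0}

```text
time: 20.3
eef_pos: [0.4601, 0.1419, 0.2241]
ee_rot: [0.0, 0.999, 0.035, -0.002]
force: [0.1, 1.2, -0.4]
opening: 0.0582
finger_force: 0.0
```

```bash
python3 - <<'E'
from h import *
to(.459,.143,.106,4.3)
im,*c=snap("wrist","w9.png")
h=cv2.cvtColor(im,cv2.COLOR_BGR2HSV); m=cv2.inRange(h,(8,90,50),(22,255,255)); n,l,s,ce=cv2.connectedComponentsWithStats(m)
print([(s[i].tolist(),ce[i].round(0).tolist()) for i in range(1,n) if s[i,4]>40])
cv2.imwrite("pics/w9b.png",im)
E
```

```text
at [0.4601 0.1419 0.2241] yaw 4.02 shift(tool) [-0.0006 -0.0012  0.1181] roll -0.28 t 20.3 op 0.05818448925037737
[([0, 166, 30, 107, 2225], [11.0, 224.0]), ([405, 190, 37, 28, 576], [424.0, 204.0]), ([304, 208, 32, 54, 1303], [320.0, 237.0])]
```

View pics/w9b.png

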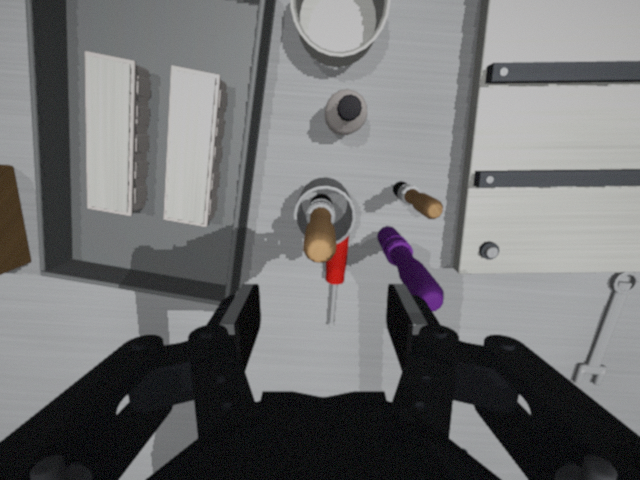

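The brush's top disc is at (319,246), inside the cup rim centred at (327,213). The purple one and the small brush are well clear to the right.

```bash
python3 - <<'E'
from h import *
c=load("w9.png")
for n,u,v,z in [("btop",319,247,.18),("ferr",321,203,.08),("cupL",296,212,.08),("cupR",356,212,.08),("cupT",326,186,.08),("potL",290,6,.056),("potR",389,6,.056),("potB",340,57,.056),("purp",425,292,.18)]: print(n,ray(c,u,v,z).round(4))
for a,b in(((.459,.1425,.18),(.459,.1425,.08)),): print(proj(c,a),proj(c,b))
E
```

```text
btop [0.4627 0.145  0.18  ]
ferr [0.4742 0.1453 0.08  ]
cupL [0.4639 0.1685 0.08  ]
cupR [0.4679 0.1114 0.08  ]
cupT [0.4905 0.1417 0.08  ]
potL [0.6414 0.184  0.056 ]
potR [0.6473 0.0978 0.056 ]
potB [0.6045 0.1371 0.056 ]
purp [0.4351 0.0694 0.18  ]
[322.41794184 252.54305271] [322.82689175 218.8174303 ]
```

Call:
carry_out:
  steps:
    - {"tx":0.002,"ty":-0.003,"tz":0.03,"roll":0}
    - {"tx":0,"ty":0,"tz":0.03,"roll":0}
    - {"tx":0,"ty":0,"tz":0.03,"roll":0}
    - {"tx":0,"ty":0,"tz":0.028,"roll":0}
    - {"tx":0,"ty":0,"tz":0,"roll":0}

```text
time: 20.98
eef_pos: [0.4594, 0.1467, 0.1056]
ee_rot: [0.0, 0.999, 0.037, -0.003]
force: [0.5, -0.3, 0.2]
opening: 0.0583
finger_force: 0.0
```

Call:
carry_out:
  steps:
    - {"tx":0,"ty":0,"tz":0,"roll":0}
    - {"tx":0,"ty":0,"tz":0,"roll":0}
    - {"tx":0,"ty":0,"tz":0,"roll":0}
    - {"tx":0,"ty":0,"tz":0,"roll":0}
    - {"tx":0,"ty":0,"tz":0,"roll":0}
  hand: 0.1
  squeeze: 60

```text
time: 21.6
eef_pos: [0.4627, 0.1462, 0.1092]
ee_rot: [-0.0, 0.999, 0.037, 0.001]
force: [0.3, -0.2, 6.5]
opening: 0.0224
finger_force: 59.1
```

Call:
carry_out:
  steps:
    - {"tx":0,"ty":0,"tz":-0.02,"roll":0}
    - {"tx":0,"ty":0,"tz":-0.035,"roll":0}
    - {"tx":0,"ty":0,"tz":-0.035,"roll":0}
    - {"tx":0,"ty":0,"tz":-0.035,"roll":0}
    - {"tx":0,"ty":0,"tz":0,"roll":0}

```text
time: 22.22
eef_pos: [0.4634, 0.1464, 0.2359]
ee_rot: [-0.0, 0.999, 0.037, 0.003]
force: [-0.5, 0.3, -1.3]
opening: 0.0227
finger_force: 58.8
```

Call:
carry_out:
  steps:
    - {"tx":0,"ty":0,"tz":0,"roll":0}
    - {"tx":0,"ty":0,"tz":0,"roll":0}

```text
time: 22.48
eef_pos: [0.4606, 0.1461, 0.2315]
ee_rot: [0.0, 0.999, 0.037, -0.001]
force: [-0.1, -0.3, -1.7]
opening: 0.0232
finger_force: 58.8
```

```bash
python3 - <<'E'
from h import *
to(.646,.140,.234,4.3); s=env.state(); print(s["force"],s["finger_force"])
im,*c=snap("wrist","w10.png"); im2,*c2=snap("scene","s10.png")
p=np.array(s["eef_pos"]); b=p+[0,0,-.104]; tp=p+[0,0,.071]
print("tip",proj(c2,b),"top",proj(c2,tp),"wtip",proj(c,b))
u,v=(proj(c2,(b+tp)/2)).astype(int)
cr=cv2.resize(im2[v-70:v+70,u-70:u+70],(400,400),interpolation=cv2.INTER_CUBIC); print("origin",u-70,v-70)
cv2.imwrite("pics/c10.png",np.hstack([cv2.resize(im,(400,400)),cr]))
E
```

```text
at [0.4606 0.1461 0.2315] yaw 4.21 shift(tool) [ 0.1844  0.0197 -0.003 ] roll -0.09 t 22.475 op 0.02322465828936301
[-0.05857481 -0.34579859 -1.72687604] 58.7765908241272
tip [398.80806437 264.90779187] top [409.49894931 175.26349048] wtip [323.51783116 228.44218699]
origin 333 152
```

View pics/c10.png

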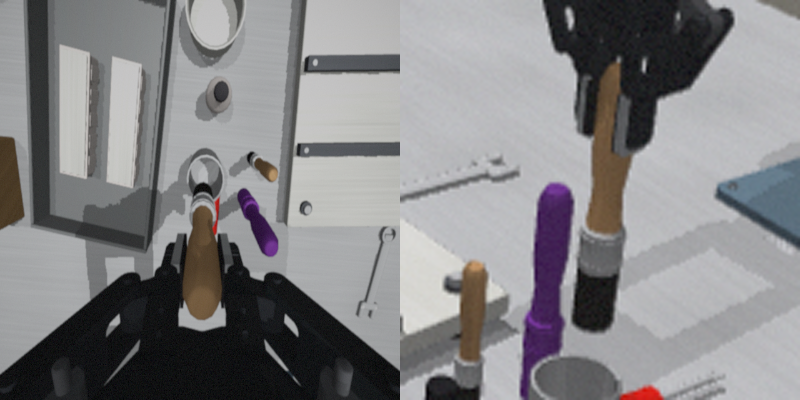

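Call:
carry_out:
  steps:
    - {"tx":0.03,"ty":0,"tz":-0.01,"roll":0}
    - {"tx":0.045,"ty":0,"tz":0,"roll":0}
    - {"tx":0.045,"ty":0,"tz":0,"roll":0}
    - {"tx":0.04,"ty":0.01,"tz":0,"roll":0}
    - {"tx":0.024,"ty":0.01,"tz":0,"roll":0}

```text
time: 23.2
eef_pos: [0.6479, 0.1396, 0.2411]
ee_rot: [0.0, 0.999, 0.037, -0.001]
force: [0.8, 0.4, -1.9]
opening: 0.0227
finger_force: 58.8
```

Call:
carry_out:
  steps:
    - {"tx":0,"ty":0,"tz":0,"roll":0}
    - {"tx":0,"ty":0,"tz":0,"roll":0}

```text
time: 23.45
eef_pos: [0.6456, 0.14, 0.2421]
ee_rot: [-0.0, 0.999, 0.037, -0.001]
force: [-0.3, 0.4, -1.6]
opening: 0.0229
finger_force: 58.8
```

```bash
python3 - <<'E'
from h import *
to(.646,.140,.118,4.3)
im2,*c2=snap("top","t11.png"); im,*c=snap("wrist","w11.png"); im3,*c3=snap("scene","s11.png")
p=env.state()["eef_pos"]
print(proj(c2,(.646,.14,.056)),proj(c,(.646,.14,.056)),proj(c3,np.array(p)+[0,0,-.104]),proj(c3,(.646,.14,.056)))
cv2.imwrite("pics/c11.png",np.hstack([cv2.resize(im,(400,300)),cv2.resize(im3[190:390,220:420],(400,300))]))
E
```

```text
at [0.6456 0.14   0.2421] yaw 4.21 shift(tool) [7.000e-04 1.000e-04 1.241e-01] roll -0.09 t 23.45 op 0.022855285323212713
[273.8185338  207.06890629] [323.82703483 208.92348572] [307.79238993 289.34168121] [307.70738649 327.82332008]
```

View pics/c11.png

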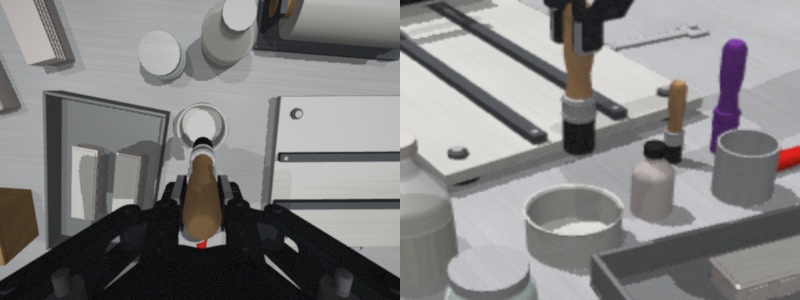

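Call:
carry_out:
  steps:
    - {"tx":0.004,"ty":0,"tz":0.03,"roll":0}
    - {"tx":0,"ty":0,"tz":0.03,"roll":0}
    - {"tx":0,"ty":0,"tz":0.03,"roll":0}
    - {"tx":0,"ty":0,"tz":0.015,"roll":0}
    - {"tx":0,"ty":0,"tz":0,"roll":0}

```text
time: 24.22
eef_pos: [0.6497, 0.1403, 0.1373]
ee_rot: [-0.0, 0.999, 0.037, -0.001]
force: [0.5, 1.1, 0.3]
opening: 0.0226
finger_force: 58.8
```

Call:
carry_out:
  steps:
    - {"tx":0,"ty":0,"tz":0.01,"roll":0}
    - {"tx":0,"ty":0,"tz":0.007,"roll":0}
    - {"tx":0,"ty":0,"tz":0,"roll":0}
    - {"tx":0,"ty":0,"tz":0,"roll":0}
    - {"tx":0,"ty":0,"tz":0,"roll":0}

```text
time: 24.85
eef_pos: [0.6508, 0.1401, 0.1213]
ee_rot: [0.0, 0.999, 0.037, 0.0]
force: [1.1, -0.5, -0.8]
opening: 0.0228
finger_force: 58.8
```

Call:
carry_out:
  steps:
    - {"tx":0,"ty":0,"tz":-0.03,"roll":0}
    - {"tx":0,"ty":0,"tz":-0.04,"roll":0}
    - {"tx":0,"ty":0,"tz":-0.03,"roll":0}
    - {"tx":-0.018,"ty":0.04,"tz":0,"roll":0}
    - {"tx":-0.02,"ty":0.045,"tz":0,"roll":0}

```text
time: 25.48
eef_pos: [0.6189, 0.0523, 0.2217]
ee_rot: [0.0, 0.999, 0.038, 0.001]
force: [1.2, -0.5, -0.5]
opening: 0.0225
finger_force: 58.9
```

Call:
carry_out:
  steps:
    - {"tx":-0.02,"ty":0.045,"tz":0,"roll":0}
    - {"tx":0,"ty":0.033,"tz":0.02,"roll":0}
    - {"tx":0,"ty":0,"tz":0.02,"roll":0}
    - {"tx":0,"ty":0,"tz":0,"roll":0}
    - {"tx":0,"ty":0,"tz":0,"roll":0}

```text
time: 26.1
eef_pos: [0.6052, -0.0265, 0.1818]
ee_rot: [0.0, 0.999, 0.037, 0.001]
force: [0.3, 0.7, -0.8]
opening: 0.0228
finger_force: 59.0
```

```bash
python3 - <<'E'
from h import *
to(.6046,-.028,.153,4.3); to(.6241,-.282,.153,4.3)
s=env.state(); print(s["force"])
im,*c=snap("wrist","w12.png"); im3,*c3=snap("scene","s12.png"); 
p=np.array(s["eef_pos"])+[0,0,-.104]; print(proj(c3,p),proj(c,p),proj(c3,(p[0],p[1],.049)))
u,v=proj(c3,p).astype(int); cr=cv2.resize(im3[v-50:v+40,u-60:u+60],(400,300),interpolation=cv2.INTER_CUBIC); print(u-60,v-50)
cv2.imwrite("pics/c12.png",np.hstack([cv2.resize(im[80:320,160:480],(400,300)),cr]))
E
```

```text
at [ 0.6052 -0.0265  0.1818] yaw 4.24 shift(tool) [-0.0007  0.0015  0.0288] roll -0.06 t 26.1 op 0.022805272861119608
at [ 0.6052 -0.0265  0.1818] yaw 4.24 shift(tool) [-1.000e-04  2.562e-01  2.890e-02] roll -0.06 t 26.1 op 0.022805272861119608
[ 0.32178508  0.70741683 -0.80687175]
[284.37798632 263.22886165] [323.48229625 228.91436443] [284.7984059  275.00081655]
224 213
```

View pics/c12.png

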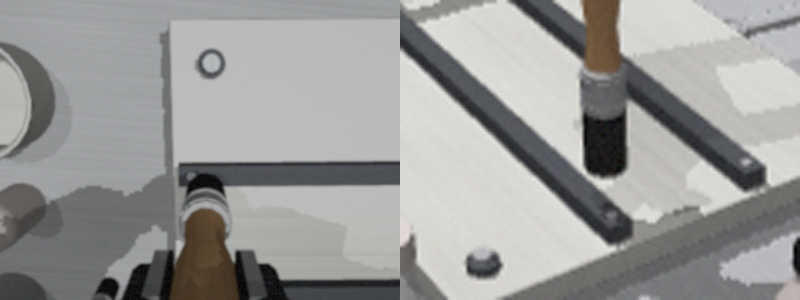

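The bristles hang over the far rail just inside the end screw, and the tip projects where it was predicted, at (285,263). Lowering to contact.

Call:
carry_out:
  steps:
    - {"tx":0,"ty":0.001,"tz":0.012,"roll":0}
    - {"tx":0,"ty":0,"tz":0.01,"roll":0}
    - {"tx":0,"ty":0,"tz":0.003,"roll":0}
    - {"tx":0,"ty":0,"tz":0,"roll":0}
    - {"tx":0,"ty":0,"tz":0,"roll":0}

```text
time: 26.82
eef_pos: [0.605, -0.0278, 0.1561]
ee_rot: [0.0, 0.999, 0.037, 0.0]
force: [0.2, -0.1, -1.2]
opening: 0.0229
finger_force: 58.9
```

Call:
carry_out:
  steps:
    - {"tx":0,"ty":0,"tz":0.002,"roll":0}
    - {"tx":0,"ty":0,"tz":0,"roll":0}
    - {"tx":0,"ty":0,"tz":0,"roll":0}

```text
time: 27.2
eef_pos: [0.6048, -0.0277, 0.154]
ee_rot: [-0.0, 0.999, 0.037, 0.0]
force: [-0.2, 0.2, -0.1]
opening: 0.0227
finger_force: 58.9
```

Call:
carry_out:
  steps:
    - {"tx":0,"ty":0,"tz":0.002,"roll":0}
    - {"tx":0,"ty":0,"tz":0,"roll":0}
    - {"tx":0,"ty":0,"tz":0,"roll":0}

```text
time: 27.58
eef_pos: [0.6053, -0.0278, 0.1532]
ee_rot: [0.0, 0.999, 0.037, 0.001]
force: [-1.7, -0.2, 6.0]
opening: 0.0228
finger_force: 59.8
```

Call:
carry_out:
  steps:
    - {"tx":0,"ty":0.01,"tz":0,"roll":0}
    - {"tx":0,"ty":0.02,"tz":0,"roll":0}
    - {"tx":0,"ty":0.02,"tz":0,"roll":0}
    - {"tx":0,"ty":0.02,"tz":0,"roll":0}
    - {"tx":0,"ty":0.02,"tz":0,"roll":0}

```text
time: 28.2
eef_pos: [0.6122, -0.117, 0.1532]
ee_rot: [-0.001, 0.999, 0.037, 0.001]
force: [0.2, 3.2, 5.8]
opening: 0.023
finger_force: 59.4
```

```bash
python3 - <<'E'
from h import *
s=env.state(); to(.6241,-.282,.153,4.3); print(s["force"],s["torque"]); p=s["eef_pos"]; print("rail x here",.6025-.077*p[1])
E
```

```text
at [ 0.6122 -0.117   0.1532] yaw 4.22 shift(tool) [-0.0003  0.1654  0.    ] roll -0.08 t 28.2 op 0.022960598550503936
[0.20254857 3.23968206 5.81564069] [ 0.99940723  0.02352289 -0.03605752]
rail x here 0.611510902841488
```

Call:
carry_out:
  steps:
    - {"tx":0,"ty":0.02,"tz":0,"roll":0}
    - {"tx":0,"ty":0.02,"tz":0,"roll":0}
    - {"tx":0,"ty":0.02,"tz":0,"roll":0}
    - {"tx":0,"ty":0.02,"tz":0,"roll":0}
    - {"tx":0,"ty":0.02,"tz":0,"roll":0}

```text
time: 28.82
eef_pos: [0.6195, -0.2168, 0.1533]
ee_rot: [-0.001, 0.999, 0.037, 0.001]
force: [0.0, 3.1, 6.4]
opening: 0.023
finger_force: 59.4
```

Call:
carry_out:
  steps:
    - {"tx":0,"ty":0.02,"tz":0,"roll":0}
    - {"tx":0,"ty":0.02,"tz":0,"roll":0}
    - {"tx":0,"ty":0.02,"tz":0,"roll":0}
    - {"tx":0,"ty":0.005,"tz":0,"roll":0}
    - {"tx":0,"ty":0,"tz":0,"roll":0}

```text
time: 29.45
eef_pos: [0.6242, -0.2823, 0.1533]
ee_rot: [0.0, 0.999, 0.036, 0.001]
force: [0.7, 1.6, 4.7]
opening: 0.0226
finger_force: 59.3
```

```bash
python3 - <<'E'
from h import *
s=env.state(); to(.6241,-.282,.153,4.3); p=np.array(s["eef_pos"])+[0,0,-.104]
im3,*c3=snap("scene","s13.png"); u,v=proj(c3,p).astype(int); print(u-60,v-60,proj(c3,p),proj(c3,(.6241,-.281,.049)))
im,*c=snap("wrist","w13.png")
cv2.imwrite("pics/c13.png",np.hstack([cv2.resize(im[80:320,160:480],(400,300)),cv2.resize(im3[v-60:v+30,u-60:u+60],(400,300),interpolation=cv2.INTER_CUBIC)]))
E
```

```text
at [ 0.6242 -0.2823  0.1533] yaw 4.18 shift(tool) [-0.0001 -0.0003  0.0003] roll -0.12 t 29.45 op 0.022551851537649197
168 162 [228.79800338 222.80106572] [229.04967708 223.1138274 ]
```

View pics/c13.png

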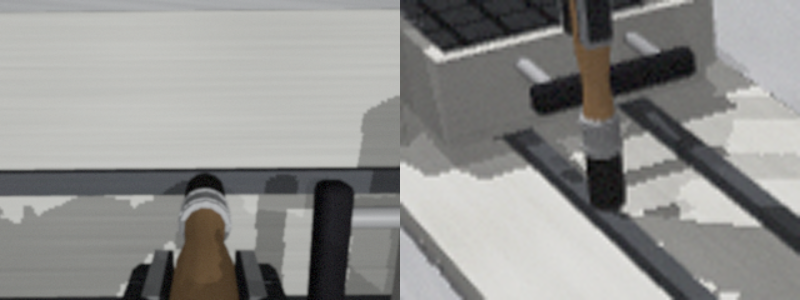

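The brush stands on the far rail at the stroke's end, about 70 mm short of the handle bar. I have now used up the picture allowance (15 views against 14), so I'll rely on numbers from here. Next is the second dip.

Call:
carry_out:
  steps:
    - {"tx":0,"ty":0,"tz":-0.02,"roll":0}
    - {"tx":0,"ty":0,"tz":-0.05,"roll":0}
    - {"tx":0,"ty":-0.02,"tz":0,"roll":0}
    - {"tx":0,"ty":-0.04,"tz":0,"roll":0}
    - {"tx":0,"ty":-0.05,"tz":0,"roll":0}

```text
time: 30.18
eef_pos: [0.6147, -0.1714, 0.2207]
ee_rot: [-0.0, 0.999, 0.036, -0.001]
force: [0.8, 0.3, -0.1]
opening: 0.0226
finger_force: 58.9
```

Call:
carry_out:
  steps:
    - {"tx":0.01,"ty":-0.05,"tz":0,"roll":0}
    - {"tx":0.01,"ty":-0.05,"tz":0,"roll":0}
    - {"tx":0.01,"ty":-0.05,"tz":0,"roll":0}
    - {"tx":0.01,"ty":-0.05,"tz":0,"roll":0}
    - {"tx":0.01,"ty":-0.05,"tz":0,"roll":0}

```text
time: 30.8
eef_pos: [0.6462, 0.0828, 0.2209]
ee_rot: [-0.0, 0.999, 0.037, -0.001]
force: [0.2, -0.4, -0.6]
opening: 0.0227
finger_force: 58.9
```

Call:
carry_out:
  steps:
    - {"tx":0.007,"ty":-0.04,"tz":0,"roll":0}
    - {"tx":0,"ty":-0.019,"tz":0,"roll":0}
    - {"tx":0,"ty":0,"tz":0,"roll":0}
    - {"tx":0,"ty":0,"tz":0,"roll":0}
    - {"tx":0,"ty":0,"tz":0,"roll":0}

```text
time: 31.42
eef_pos: [0.6497, 0.1383, 0.222]
ee_rot: [0.0, 0.999, 0.036, 0.0]
force: [-0.5, -0.3, -0.6]
opening: 0.0228
finger_force: 58.9
```

```bash
python3 - <<'E'
from h import *
to(.650,.140,.12,4.3); s=env.state(); p=np.array(s["eef_pos"])+[0,0,-.104]
im,*c=snap("scene","s14.png"); u,v=proj(c,p); print("pred tip",u,v)
g=cv2.cvtColor(im,cv2.COLOR_BGR2GRAY); m=(g<45).astype(np.uint8); m[:int(v)-30]=0; m[int(v)+12:]=0; m[:,:int(u)-20]=0; m[:,int(u)+20:]=0
n,l,st_,ce=cv2.connectedComponentsWithStats(m); print(st_[1:].tolist())
# same for s12 (known good)
im=cv2.imread("pics/s12.png"); g=cv2.cvtColor(im,cv2.COLOR_BGR2GRAY); u,v=284,263; m=(g<45).astype(np.uint8); m[:v-30]=0; m[v+12:]=0; m[:,:u-20]=0; m[:,u+20:]=0
print(cv2.connectedComponentsWithStats(m)[2][1:].tolist())
E
```

```text
at [0.6497 0.1383 0.222 ] yaw 4.1 shift(tool) [ 0.0004 -0.0018  0.102 ] roll -0.2 t 31.425 op 0.022761197234542365
pred tip 305.10162079010854 299.71564785317656
[[299, 282, 15, 21, 281]]
[[296, 242, 1, 1, 1], [279, 247, 12, 18, 187], [301, 246, 2, 2, 2]]
```

Call:
carry_out:
  steps:
    - {"tx":0,"ty":-0.002,"tz":0.03,"roll":0}
    - {"tx":0,"ty":0,"tz":0.03,"roll":0}
    - {"tx":0,"ty":0,"tz":0.02,"roll":0}
    - {"tx":0,"ty":0,"tz":0.01,"roll":0}
    - {"tx":0,"ty":0,"tz":0,"roll":0}

```text
time: 32.1
eef_pos: [0.6493, 0.1414, 0.1315]
ee_rot: [0.0, 0.999, 0.036, -0.0]
force: [0.3, -0.5, -0.9]
opening: 0.0226
finger_force: 58.9
```

Call:
carry_out:
  steps:
    - {"tx":0,"ty":0,"tz":0.008,"roll":0}
    - {"tx":0,"ty":0,"tz":0.003,"roll":0}
    - {"tx":0,"ty":0,"tz":0,"roll":0}
    - {"tx":0,"ty":0,"tz":0,"roll":0}

```text
time: 32.6
eef_pos: [0.6496, 0.1421, 0.1212]
ee_rot: [-0.0, 0.999, 0.037, 0.0]
force: [0.0, 0.4, -0.7]
opening: 0.023
finger_force: 58.9
```

Call:
carry_out:
  steps:
    - {"tx":0,"ty":0,"tz":-0.03,"roll":0}
    - {"tx":0,"ty":0,"tz":-0.04,"roll":0}
    - {"tx":0,"ty":0,"tz":-0.04,"roll":0}
    - {"tx":0,"ty":0.03,"tz":0,"roll":0}
    - {"tx":0,"ty":0.05,"tz":0,"roll":0}

```text
time: 33.22
eef_pos: [0.6557, 0.0631, 0.2323]
ee_rot: [-0.0, 0.999, 0.038, 0.001]
force: [-0.3, -1.6, -0.7]
opening: 0.0229
finger_force: 58.9
```

Call:
carry_out:
  steps:
    - {"tx":-0.03,"ty":0.05,"tz":0,"roll":0}
    - {"tx":-0.05,"ty":0.03,"tz":0,"roll":0}
    - {"tx":-0.04,"ty":0,"tz":0,"roll":0}
    - {"tx":0,"ty":0,"tz":0,"roll":0}
    - {"tx":0,"ty":0,"tz":0,"roll":0}

```text
time: 33.85
eef_pos: [0.5424, -0.0264, 0.2317]
ee_rot: [0.0, 0.999, 0.037, 0.001]
force: [-0.3, -0.4, 0.1]
opening: 0.0231
finger_force: 58.9
```

```bash
python3 - <<'E'
from h import *
to(.5061,-.036,.158,4.3)
E
```

```text
at [ 0.5424 -0.0264  0.2317] yaw 4.21 shift(tool) [-0.037   0.0068  0.0736] roll -0.09 t 33.85 op 0.023086758115991025
```

Call:
carry_out:
  steps:
    - {"tx":-0.02,"ty":0.003,"tz":0,"roll":0}
    - {"tx":-0.017,"ty":0.004,"tz":0,"roll":0}
    - {"tx":0,"ty":0,"tz":0.03,"roll":0}
    - {"tx":0,"ty":0,"tz":0.03,"roll":0}
    - {"tx":0,"ty":0,"tz":0,"roll":0}

```text
time: 34.48
eef_pos: [0.5037, -0.0356, 0.169]
ee_rot: [-0.001, 0.999, 0.037, -0.002]
force: [-0.7, -0.5, 0.3]
opening: 0.0229
finger_force: 58.9
```

Call:
carry_out:
  steps:
    - {"tx":0,"ty":0,"tz":0.01,"roll":0}
    - {"tx":0,"ty":0,"tz":0.006,"roll":0}
    - {"tx":0,"ty":0,"tz":0,"roll":0}
    - {"tx":0,"ty":0,"tz":0,"roll":0}

```text
time: 34.98
eef_pos: [0.5054, -0.0362, 0.1554]
ee_rot: [0.0, 0.999, 0.037, 0.0]
force: [-0.0, 0.3, -0.8]
opening: 0.0227
finger_force: 58.9
```

```bash
python3 - <<'E'
from h import *
to(.5061,-.036,.153,4.3); s=env.state(); print(s["force"]); p=np.array(s["eef_pos"])+[0,0,-.104]
im,*c=snap("scene","s15.png"); u,v=proj(c,p); print("pred tip",u,v)
g=cv2.cvtColor(im,cv2.COLOR_BGR2GRAY); u0,v0=int(u)-24,int(v)-24; 
for r in range(0,44,3): print(g[v0+r,u0:u0+48:2].tolist())
for q in((.5061,-.036,.049),(.5032-.077*-.0135,-.0135,.049),(.5,-.0135,.049),(.513,-.0145,.049)): print(proj(c,q).round(1)-[u0,v0])
E
```

```text
at [ 0.5054 -0.0362  0.1554] yaw 4.22 shift(tool) [ 0.0007 -0.0001  0.0024] roll -0.08 t 34.975 op 0.022657264105476242
[-0.0064654   0.27350876 -0.82837449]
pred tip 324.58186121241914 258.04077629529314
[212, 214, 215, 216, 211, 213, 213, 215, 216, 214, 85, 93, 100, 114, 111, 90, 98, 192, 193, 191, 190, 180, 168, 167]
[118, 203, 212, 213, 214, 217, 187, 191, 190, 192, 94, 90, 95, 98, 94, 92, 99, 190, 192, 193, 189, 187, 190, 174]
[88, 87, 122, 206, 213, 211, 214, 191, 185, 189, 117, 99, 100, 98, 98, 96, 108, 188, 189, 188, 189, 191, 191, 189]
[74, 88, 90, 92, 146, 204, 210, 212, 190, 192, 63, 69, 88, 92, 82, 77, 118, 188, 188, 186, 188, 186, 189, 191]
[46, 47, 80, 88, 88, 88, 143, 214, 211, 188, 62, 17, 29, 26, 25, 18, 115, 186, 188, 186, 187, 187, 183, 185]
[178, 62, 52, 55, 82, 86, 89, 86, 145, 197, 60, 28, 26, 28, 26, 23, 124, 188, 191, 187, 187, 188, 185, 186]
[213, 210, 178, 66, 49, 55, 83, 88, 89, 89, 29, 24, 24, 28, 30, 24, 148, 182, 184, 186, 187, 188, 186, 209]
[215, 214, 213, 213, 153, 53, 50, 59, 85, 87, 27, 25, 27, 22, 28, 21, 150, 187, 185, 184, 185, 186, 186, 210]
[21
[... 160 characters left out ...]
3, 61, 60, 77, 115, 65, 173, 215, 149, 119, 112, 114, 110, 109]
[216, 216, 213, 212, 215, 216, 215, 214, 213, 211, 101, 51, 47, 69, 79, 64, 52, 137, 139, 140, 138, 141, 140, 134]
[213, 215, 217, 214, 214, 211, 216, 216, 216, 215, 215, 211, 78, 49, 46, 48, 50, 143, 140, 136, 133, 107, 109, 108]
[215, 216, 214, 215, 215, 217, 213, 213, 215, 216, 214, 215, 213, 179, 140, 150, 174, 114, 110, 109, 109, 108, 106, 107]
[218, 216, 215, 214, 210, 215, 216, 214, 211, 213, 216, 212, 185, 125, 108, 111, 109, 107, 109, 109, 103, 102, 102, 97]
[216, 216, 219, 216, 215, 212, 212, 214, 199, 152, 105, 108, 108, 109, 107, 110, 106, 107, 98, 99, 99, 95, 103, 109]
[24.3 25.1]
[30.6 30. ]
[32.4 29.5]
[26.8 31. ]
```

The bristles sit on the near rail's centre line, just inside the end screw. Lowering to contact, then stroking.

Call:
carry_out:
  steps:
    - {"tx":0.0005,"ty":0,"tz":0.002,"roll":0}
    - {"tx":0,"ty":0,"tz":0.0015,"roll":0}
    - {"tx":0,"ty":0,"tz":0,"roll":0}
    - {"tx":0,"ty":0,"tz":0,"roll":0}

```text
time: 35.52
eef_pos: [0.5065, -0.0362, 0.1532]
ee_rot: [0.0, 0.999, 0.037, 0.001]
force: [-2.6, 0.6, 10.7]
opening: 0.0228
finger_force: 60.2
```

Call:
carry_out:
  steps:
    - {"tx":0,"ty":0.01,"tz":-0.0004,"roll":0}
    - {"tx":0,"ty":0.02,"tz":0,"roll":0}
    - {"tx":0,"ty":0.02,"tz":0,"roll":0}
    - {"tx":0,"ty":0.02,"tz":0,"roll":0}
    - {"tx":0,"ty":0.02,"tz":0,"roll":0}

```text
time: 36.15
eef_pos: [0.5131, -0.1253, 0.1532]
ee_rot: [-0.001, 0.999, 0.037, 0.001]
force: [0.2, 4.3, 7.6]
opening: 0.0225
finger_force: 59.9
```

Call:
carry_out:
  steps:
    - {"tx":0,"ty":0.02,"tz":0,"roll":0}
    - {"tx":0,"ty":0.02,"tz":0,"roll":0}
    - {"tx":0,"ty":0.02,"tz":0,"roll":0}
    - {"tx":0,"ty":0.02,"tz":0,"roll":0}
    - {"tx":0,"ty":0.02,"tz":0,"roll":0}

```text
time: 36.78
eef_pos: [0.5204, -0.225, 0.1532]
ee_rot: [-0.001, 0.999, 0.037, 0.001]
force: [-0.3, 4.7, 8.3]
opening: 0.023
finger_force: 59.9
```

Call:
carry_out:
  steps:
    - {"tx":0,"ty":0.02,"tz":0,"roll":0}
    - {"tx":0,"ty":0.02,"tz":0,"roll":0}
    - {"tx":0,"ty":0.02,"tz":0,"roll":0}
    - {"tx":0,"ty":0.005,"tz":0,"roll":0}
    - {"tx":0,"ty":0,"tz":0,"roll":0}

```text
time: 37.4
eef_pos: [0.5251, -0.2904, 0.1532]
ee_rot: [-0.0, 0.999, 0.036, 0.001]
force: [-0.3, 2.5, 6.7]
opening: 0.0226
finger_force: 59.6
```

Call:
carry_out:
  steps:
    - {"tx":0,"ty":0,"tz":-0.03,"roll":0}
    - {"tx":0,"ty":0,"tz":-0.035,"roll":0}
    - {"tx":0,"ty":0,"tz":-0.035,"roll":0}
    - {"tx":0,"ty":-0.03,"tz":0,"roll":0}
    - {"tx":0.01,"ty":-0.05,"tz":0,"roll":0}

```text
time: 38.02
eef_pos: [0.5284, -0.2106, 0.2521]
ee_rot: [0.0, 0.999, 0.035, 0.0]
force: [0.4, -0.1, -0.7]
opening: 0.0227
finger_force: 59.1
```

Call:
carry_out:
  steps:
    - {"tx":0.01,"ty":-0.05,"tz":0,"roll":0}
    - {"tx":0.01,"ty":-0.05,"tz":0,"roll":0}
    - {"tx":0.01,"ty":-0.05,"tz":0,"roll":0}
    - {"tx":0.01,"ty":-0.05,"tz":0,"roll":0}
    - {"tx":0,"ty":-0.05,"tz":0,"roll":0}

```text
time: 38.65
eef_pos: [0.5503, 0.0441, 0.2517]
ee_rot: [-0.0, 0.999, 0.037, 0.0]
force: [1.4, -0.7, -0.7]
opening: 0.0227
finger_force: 59.1
```

Call:
carry_out:
  steps:
    - {"tx":0,"ty":-0.05,"tz":0,"roll":0}
    - {"tx":0,"ty":-0.04,"tz":0,"roll":0}
    - {"tx":0,"ty":-0.01,"tz":0,"roll":0}
    - {"tx":-0.02,"ty":0,"tz":0,"roll":0}
    - {"tx":0,"ty":0,"tz":0,"roll":0}

```text
time: 39.28
eef_pos: [0.5221, 0.1402, 0.2519]
ee_rot: [0.0, 0.999, 0.037, -0.0]
force: [-0.6, 0.0, -0.6]
opening: 0.0228
finger_force: 59.1
```

```bash
python3 - <<'E'
from h import *
to(.4625,.143,.25,4.3); s=env.state()
im,*c=snap("wrist","w16.png"); im2,*c2=snap("scene","s16.png"); im3,*c3=snap("top","t16.png")
# change detection on cup against earlier
a=cv2.cvtColor(cv2.imread("pics/scene0.png"),cv2.COLOR_BGR2GRAY); b=cv2.cvtColor(im2,cv2.COLOR_BGR2GRAY)
d=cv2.absdiff(a,b); print("cup region diff",d[290:325,375:412].mean(), "jar",d[360:410,245:290].mean(),"pot",d[320:365,283:330].mean())
p=np.array(s["eef_pos"])+[0,0,-.104]; u,v=proj(c2,p); print(u,v)
g=b; m=(g<45).astype(np.uint8); m[:int(v)-30]=0; m[int(v)+12:]=0; m[:,:int(u)-20]=0; m[:,int(u)+20:]=0
print(cv2.connectedComponentsWithStats(m)[2][1:].tolist())
E
```

```text
at [0.5221 0.1402 0.2519] yaw 4.21 shift(tool) [-0.0592 -0.0072  0.0019] roll -0.09 t 39.275 op 0.022782897638676487
cup region diff 4.288803088803089 jar 1.6231111111111112 pot 1.6052009456264775
369.88175983454266 263.5487113814505
[[384, 234, 2, 2, 2], [384, 238, 1, 1, 1], [382, 240, 3, 2, 3], [386, 240, 1, 1, 1], [388, 241, 1, 1, 1], [382, 243, 1, 1, 1], [364, 244, 17, 23, 284], [381, 247, 2, 1, 2], [388, 246, 1, 1, 1], [382, 249, 1, 1, 1], [386, 249, 1, 1, 1], [388, 249, 1, 1, 1], [387, 251, 1, 3, 3], [351, 253, 1, 1, 1], [380, 255, 1, 1, 1], [380, 257, 2, 3, 3], [382, 256, 1, 1, 1], [384, 256, 1, 1, 1], [387, 256, 1, 1, 1], [384, 263, 1, 1, 1], [377, 267, 1, 1, 1], [353, 269, 1, 1, 1], [379, 272, 1, 1, 1], [383, 272, 1, 1, 1]]
```

Call:
carry_out:
  steps:
    - {"tx":-0.025,"ty":-0.003,"tz":0,"roll":0}
    - {"tx":-0.025,"ty":-0.003,"tz":0,"roll":0}
    - {"tx":-0.01,"ty":0,"tz":0,"roll":0}
    - {"tx":0,"ty":0,"tz":0,"roll":0}
    - {"tx":0,"ty":0,"tz":0,"roll":0}

```text
time: 40.05
eef_pos: [0.4634, 0.142, 0.2519]
ee_rot: [0.0, 0.999, 0.037, 0.0]
force: [-0.2, 0.0, -1.6]
opening: 0.0227
finger_force: 59.1
```

```bash
python3 - <<'E'
from h import *
to(.462,.1425,.25,4.3); s=env.state()
im2,*c2=snap("scene","s17.png")
p=np.array(s["eef_pos"])+[0,0,-.104]; print(proj(c2,p),proj(c2,(.461,.14,.08)))
# cup rim region: left/right edges of grey cup at rows
g=cv2.cvtColor(im2,cv2.COLOR_BGR2GRAY)
for r in(276,282,288,294,300,306,312): print(r,g[r,364:424:2].tolist())
print([proj(c2,(.461+.03*np.cos(a),.14+.03*np.sin(a),z)).round(0).tolist() for a in(2.1,-1.04) for z in(.08,.03)])
E
```

```text
at [0.4634 0.142  0.2519] yaw 4.19 shift(tool) [-0.0014 -0.0006  0.0019] roll -0.11 t 40.05 op 0.022747047083755446
[397.25102121 254.78485888] [394.07899208 284.30652902]
276 [190, 189, 186, 189, 189, 164, 74, 48, 48, 55, 81, 105, 119, 137, 139, 144, 150, 153, 164, 164, 166, 164, 165, 165, 164, 165, 165, 165, 167, 165]
282 [187, 189, 187, 191, 188, 187, 50, 81, 103, 87, 90, 93, 99, 94, 94, 94, 94, 92, 90, 94, 95, 102, 172, 166, 168, 167, 166, 164, 169, 189]
288 [189, 191, 191, 188, 190, 182, 49, 89, 142, 103, 94, 96, 99, 94, 94, 94, 94, 91, 90, 101, 99, 96, 80, 127, 162, 175, 124, 85, 88, 116]
294 [187, 190, 191, 187, 194, 196, 188, 95, 96, 99, 102, 95, 96, 126, 161, 148, 147, 150, 168, 136, 93, 94, 89, 82, 76, 74, 66, 72, 60, 66]
300 [120, 121, 125, 124, 123, 123, 167, 94, 95, 99, 99, 100, 101, 97, 98, 102, 102, 97, 99, 95, 95, 94, 88, 56, 55, 49, 59, 82, 100, 109]
306 [187, 188, 186, 185, 185, 190, 115, 96, 99, 103, 98, 102, 101, 101, 100, 99, 101, 100, 100, 99, 96, 93, 105, 126, 126, 150, 190, 189, 188, 188]
312 [184, 186, 189, 189, 186, 186, 96, 100, 100, 98, 102, 101, 99, 101, 101, 99, 101, 98, 100, 98, 94, 94, 177, 187, 188, 188, 189, 189, 188, 187]
[[409.0, 289.0], [406.0, 310.0], [379.0, 280.0], [377.0, 300.0]]
```

Call:
carry_out:
  steps:
    - {"tx":-0.0015,"ty":0,"tz":0.03,"roll":0}
    - {"tx":0,"ty":0,"tz":0.03,"roll":0}
    - {"tx":0,"ty":0,"tz":0.02,"roll":0}
    - {"tx":0,"ty":0,"tz":0.01,"roll":0}
    - {"tx":0,"ty":0,"tz":0,"roll":0}

```text
time: 40.72
eef_pos: [0.461, 0.1421, 0.1614]
ee_rot: [0.0, 0.999, 0.037, -0.001]
force: [0.4, 0.3, -0.9]
opening: 0.0225
finger_force: 59.1
```

Call:
carry_out:
  steps:
    - {"tx":0,"ty":0,"tz":0.025,"roll":0}
    - {"tx":0,"ty":0,"tz":0.015,"roll":0}
    - {"tx":0,"ty":0,"tz":0.008,"roll":0}
    - {"tx":0,"ty":0,"tz":0,"roll":0}
    - {"tx":0,"ty":0,"tz":0,"roll":0}

```text
time: 41.35
eef_pos: [0.4614, 0.1422, 0.1144]
ee_rot: [-0.0, 0.999, 0.037, 0.001]
force: [0.7, -0.7, -1.3]
opening: 0.0229
finger_force: 59.1
```

Call:
carry_out:
  steps:
    - {"tx":0,"ty":0,"tz":0.003,"roll":0}
    - {"tx":0,"ty":0,"tz":0,"roll":0}
    - {"tx":0,"ty":0,"tz":0,"roll":0}

```text
time: 41.72
eef_pos: [0.4609, 0.1422, 0.1109]
ee_rot: [-0.0, 0.999, 0.037, 0.0]
force: [1.5, -0.0, -1.5]
opening: 0.023
finger_force: 59.1
```

Call:
carry_out:
  steps:
    - {"tx":0,"ty":0,"tz":0.0015,"roll":0}
    - {"tx":0,"ty":0,"tz":0.001,"roll":0}
    - {"tx":0,"ty":0,"tz":0,"roll":0}

```text
time: 42.1
eef_pos: [0.4615, 0.1422, 0.1093]
ee_rot: [-0.0, 0.999, 0.037, 0.001]
force: [-1.2, -0.7, 5.3]
opening: 0.0225
finger_force: 59.9
```

Call:
carry_out:
  steps:
    - {"tx":0,"ty":0,"tz":-0.0005,"roll":0}
    - {"tx":0,"ty":0,"tz":0,"roll":0}
    - {"tx":0,"ty":0,"tz":0,"roll":0}
    - {"tx":0,"ty":0,"tz":0,"roll":0}
    - {"tx":0,"ty":0,"tz":0,"roll":0}
  hand: 0.65

```text
time: 42.72
eef_pos: [0.4609, 0.1422, 0.1087]
ee_rot: [0.0, 0.999, 0.037, -0.0]
force: [-0.4, -0.4, 0.6]
opening: 0.0558
finger_force: 0.0
```

Call:
carry_out:
  steps:
    - {"tx":0,"ty":0,"tz":-0.02,"roll":0}
    - {"tx":0,"ty":0,"tz":-0.04,"roll":0}
    - {"tx":0,"ty":0,"tz":-0.04,"roll":0}
    - {"tx":0,"ty":0,"tz":-0.04,"roll":0}
    - {"tx":0,"ty":0,"tz":0,"roll":0}

```text
time: 43.35
eef_pos: [0.4629, 0.1423, 0.2522]
ee_rot: [-0.0, 0.999, 0.037, 0.004]
force: [1.0, -0.1, -0.5]
opening: 0.0555
finger_force: 0.0
```

```bash
python3 - <<'E'
from h import *
st()
for n,f,r in(("scene","s18.png","scene0.png"),("top","t18.png","top0.png")):
    im,*_=snap(n,f)
    for nm,i in((r,cv2.imread("pics/"+r)),(f,im)):
        h=cv2.cvtColor(i,cv2.COLOR_BGR2HSV); m=cv2.inRange(h,(8,90,50),(22,255,255)); nn,l,s,ce=cv2.connectedComponentsWithStats(m)
        print(nm,[(s[k].tolist(),ce[k].round(1).tolist()) for k in range(1,nn) if s[k,4]>40 and (380<ce[k][0]<410 if n=="scene" else 250<ce[k][0]<320)])
    d=cv2.absdiff(cv2.GaussianBlur(cv2.imread("pics/"+r),(5,5),0),cv2.GaussianBlur(im,(5,5),0)).max(2)
    nn,l,s,ce=cv2.connectedComponentsWithStats((d>30).astype(np.uint8)); print([s[k].tolist() for k in range(1,nn) if s[k,4]>25])
E
```

```text
43.35 [0.4629 0.1423 0.2522] [[0.997, 0.074, 0.007], [0.074, -0.997, 0.001], [0.007, 0.0, -1.0]] [0.067 0.106 1.614 0.    1.415 1.565] [ 1.02110331 -0.07753438 -0.54492055] 0.05546590323594183 0.0
scene0.png [([391, 238, 16, 52, 566], [398.5, 263.0])]
s18.png [([390, 237, 17, 52, 568], [397.9, 261.7])]
[[313, 0, 45, 96, 2683], [393, 0, 29, 77, 1696], [447, 0, 60, 135, 3891], [592, 0, 48, 131, 4178], [342, 77, 144, 153, 9162], [410, 78, 32, 8, 190], [532, 128, 54, 38, 1277], [541, 161, 99, 53, 2586], [218, 205, 61, 40, 1336], [272, 210, 21, 20, 178], [557, 228, 11, 7, 34], [477, 232, 48, 20, 459], [477, 237, 163, 133, 8485], [280, 239, 45, 45, 1017], [317, 240, 26, 25, 312], [444, 241, 96, 42, 2028], [390, 247, 4, 29, 58], [266, 255, 11, 11, 45], [268, 264, 15, 14, 93], [271, 275, 14, 10, 46], [420, 315, 18, 9, 112], [456, 332, 69, 48, 1051], [374, 336, 93, 47, 2053], [390, 364, 80, 35, 456], [403, 368, 100, 54, 2549], [420, 399, 85, 41, 569]]
top0.png [([314, 117, 6, 15, 80], [316.5, 124.0]), ([259, 279, 12, 11, 91], [264.1, 283.7])]
t18.png [([314, 118, 6, 14, 80], [316.6, 124.5])]
[[421, 206, 10, 12, 79], [430, 215, 21, 10, 172], [156, 217, 135, 263, 19623], [343, 221, 21, 10, 172], [420, 224, 12, 37, 361], [237, 228, 8, 47, 135], [336, 230, 14, 39, 284], [430, 257, 21, 9, 164], [350, 263, 22, 9, 165], [420, 266, 24, 10, 167], [344, 273, 23, 14, 185], [198, 294, 20, 5, 70], [269, 387, 284, 93, 17733], [579, 415, 61, 65, 2756], [312, 470, 18, 10, 127]]
```

The brush stands upright in the cup again (scene mask 398,262 against 398,263 before). Now the drawer handle.

Call:
carry_out:
  steps:
    - {"tx":0.02,"ty":0.02,"tz":0,"roll":0}
    - {"tx":0.03,"ty":0.05,"tz":0,"roll":0}
    - {"tx":0.03,"ty":0.055,"tz":0,"roll":0}
    - {"tx":0,"ty":0.055,"tz":0,"roll":0}
    - {"tx":0,"ty":0.055,"tz":0,"roll":0}
  hand: 0.65

```text
time: 44.08
eef_pos: [0.5571, -0.0876, 0.2463]
ee_rot: [-0.001, 0.999, 0.037, -0.002]
force: [0.3, -0.0, -0.3]
opening: 0.0555
finger_force: 0.0
```

Call:
carry_out:
  steps:
    - {"tx":0,"ty":0.055,"tz":0,"roll":0}
    - {"tx":0,"ty":0.055,"tz":0,"roll":0}
    - {"tx":-0.03,"ty":0.055,"tz":0,"roll":0}
    - {"tx":-0.04,"ty":0.055,"tz":0,"roll":0}
    - {"tx":0,"ty":0,"tz":0,"roll":0}

```text
time: 44.7
eef_pos: [0.504, -0.3095, 0.2463]
ee_rot: [-0.001, 0.999, 0.034, -0.002]
force: [-0.1, 0.8, 0.2]
opening: 0.0557
finger_force: 0.0
```

Call:
carry_out:
  steps:
    - {"tx":0,"ty":0,"tz":0,"roll":0}
    - {"tx":0,"ty":0,"tz":0,"roll":0}

```text
time: 44.95
eef_pos: [0.5077, -0.3044, 0.2481]
ee_rot: [-0.001, 0.999, 0.038, -0.0]
force: [0.8, -1.3, 0.5]
opening: 0.0555
finger_force: 0.0
```

```bash
python3 - <<'E'
from h import *
to(.5815,-.3516,.066,4.3)
im,*c=snap("wrist","w19.png"); g=cv2.cvtColor(im,cv2.COLOR_BGR2GRAY)
e=[proj(c,(.5815+a*.065*.997-b*.009*.075,-.3516+a*.065*.075+b*.009,.118)).round(0).tolist() for a in(1,-1) for b in(1,-1)]; print(e)
m=(g<45).astype(np.uint8); n,l,s,ce=cv2.connectedComponentsWithStats(m); print([(s[k].tolist(),ce[k].round(0).tolist()) for k in range(1,n) if s[k,4]>200])
E
```

```text
at [ 0.5077 -0.3044  0.2481] yaw 4.32 shift(tool) [0.0702 0.0529 0.182 ] roll 0.02 t 44.95 op 0.05549236412220159
[[378.0, 58.0], [400.0, 58.0], [371.0, 216.0], [391.0, 216.0]]
[([469, 0, 171, 307, 19003], [561.0, 125.0]), ([373, 61, 28, 153, 2461], [386.0, 141.0]), ([21, 192, 25, 16, 262], [34.0, 199.0]), ([10, 234, 39, 26, 553], [30.0, 245.0]), ([0, 244, 17, 22, 268], [8.0, 254.0]), ([0, 285, 640, 195, 65717], [320.0, 414.0])]
```

Call:
carry_out:
  steps:
    - {"tx":0.035,"ty":0.026,"tz":0,"roll":0}
    - {"tx":0.034,"ty":0.027,"tz":0.0,"roll":0}
    - {"tx":0,"ty":0,"tz":0.04,"roll":0}
    - {"tx":0,"ty":0,"tz":0.04,"roll":0}
    - {"tx":0,"ty":0,"tz":0,"roll":0}

```text
time: 45.62
eef_pos: [0.5787, -0.3507, 0.1647]
ee_rot: [-0.003, 0.999, 0.038, -0.003]
force: [0.4, 0.9, 0.2]
opening: 0.0553
finger_force: 0.0
```

Call:
carry_out:
  steps:
    - {"tx":0,"ty":0,"tz":0.03,"roll":0}
    - {"tx":0,"ty":0,"tz":0.03,"roll":0}
    - {"tx":0,"ty":0,"tz":0.02,"roll":0}
    - {"tx":0,"ty":0,"tz":0.02,"roll":0}
    - {"tx":0,"ty":0,"tz":0,"roll":0}

```text
time: 46.25
eef_pos: [0.5802, -0.353, 0.0693]
ee_rot: [-0.0, 0.999, 0.037, -0.0]
force: [-0.5, 0.2, 0.4]
opening: 0.0556
finger_force: 0.0
```

Call:
carry_out:
  steps:
    - {"tx":0,"ty":0,"tz":0,"roll":0}
    - {"tx":0,"ty":0,"tz":0,"roll":0}
    - {"tx":0,"ty":0,"tz":0,"roll":0}
    - {"tx":0,"ty":0,"tz":0,"roll":0}
    - {"tx":0,"ty":0,"tz":0,"roll":0}
  hand: 0
  squeeze: 40

```text
time: 46.88
eef_pos: [0.5809, -0.3546, 0.0709]
ee_rot: [0.001, 0.999, 0.037, 0.001]
force: [0.1, -0.6, 6.2]
opening: 0.0171
finger_force: 41.4
```

Call:
carry_out:
  steps:
    - {"tx":0,"ty":-0.01,"tz":0,"roll":0}
    - {"tx":0,"ty":-0.02,"tz":0,"roll":0}
    - {"tx":0,"ty":-0.025,"tz":0,"roll":0}
    - {"tx":0,"ty":-0.025,"tz":0,"roll":0}
    - {"tx":0,"ty":-0.025,"tz":0,"roll":0}

```text
time: 47.5
eef_pos: [0.5724, -0.2501, 0.0709]
ee_rot: [0.002, 0.999, 0.037, 0.001]
force: [-2.4, -4.5, 8.3]
opening: 0.017
finger_force: 41.8
```

Call:
carry_out:
  steps:
    - {"tx":0,"ty":-0.025,"tz":0,"roll":0}
    - {"tx":0,"ty":-0.025,"tz":0,"roll":0}
    - {"tx":0,"ty":-0.025,"tz":0,"roll":0}
    - {"tx":0,"ty":-0.025,"tz":0,"roll":0}
    - {"tx":0,"ty":-0.02,"tz":0,"roll":0}

```text
time: 48.12
eef_pos: [0.5626, -0.1297, 0.0708]
ee_rot: [0.001, 0.999, 0.037, -0.0]
force: [-7.1, -4.3, 12.4]
opening: 0.0168
finger_force: 42.2
```

Call:
carry_out:
  steps:
    - {"tx":0,"ty":-0.005,"tz":0,"roll":0}
    - {"tx":0,"ty":0,"tz":0,"roll":0}
    - {"tx":0,"ty":0,"tz":0,"roll":0}

```text
time: 48.5
eef_pos: [0.5621, -0.1235, 0.0708]
ee_rot: [-0.0, 0.999, 0.037, -0.0]
force: [-6.9, 2.6, 14.5]
opening: 0.0171
finger_force: 42.6
```

Call:
carry_out:
  steps:
    - {"tx":-0.001,"ty":-0.003,"tz":-0.001,"roll":0}
    - {"tx":0,"ty":-0.003,"tz":0,"roll":0}
    - {"tx":0,"ty":0,"tz":0,"roll":0}
    - {"tx":0,"ty":0,"tz":0,"roll":0}

```text
time: 49.0
eef_pos: [0.5617, -0.1186, 0.0709]
ee_rot: [0.0, 0.999, 0.037, 0.0]
force: [-2.2, -2.0, 8.4]
opening: 0.0175
finger_force: 41.7
```

Call:
carry_out:
  steps:
    - {"tx":0,"ty":-0.002,"tz":0,"roll":0}
    - {"tx":0,"ty":0,"tz":0,"roll":0}
    - {"tx":0,"ty":0,"tz":0,"roll":0}

```text
time: 49.38
eef_pos: [0.5616, -0.1168, 0.0709]
ee_rot: [0.001, 0.999, 0.037, 0.0]
force: [-2.7, -1.1, 7.9]
opening: 0.0174
finger_force: 41.7
```

Call:
carry_out:
  steps:
    - {"tx":0,"ty":-0.0015,"tz":0,"roll":0}
    - {"tx":0,"ty":0,"tz":0,"roll":0}
    - {"tx":0,"ty":0,"tz":0,"roll":0}

```text
time: 49.75
eef_pos: [0.5615, -0.1159, 0.0709]
ee_rot: [0.001, 0.999, 0.037, 0.0]
force: [-2.7, -4.8, 7.7]
opening: 0.0172
finger_force: 41.6
```

Call:
carry_out:
  steps:
    - {"tx":0,"ty":-0.002,"tz":0,"roll":0}
    - {"tx":0,"ty":0,"tz":0,"roll":0}
    - {"tx":0,"ty":0,"tz":0,"roll":0}

```text
time: 50.12
eef_pos: [0.5615, -0.116, 0.0709]
ee_rot: [0.002, 0.999, 0.037, 0.001]
force: [-3.0, -11.1, 7.6]
opening: 0.0171
finger_force: 41.4
```

Call:
carry_out:
  steps:
    - {"tx":0,"ty":-0.001,"tz":0,"roll":0}
    - {"tx":0,"ty":0,"tz":0,"roll":0}
    - {"tx":0,"ty":0,"tz":0,"roll":0}

```text
time: 50.5
eef_pos: [0.5616, -0.116, 0.0709]
ee_rot: [0.003, 0.999, 0.037, 0.001]
force: [-2.9, -15.0, 5.8]
opening: 0.017
finger_force: 41.3
```

The drawer is against its stop, because the force rises with no further motion. Releasing and backing off.

Call:
carry_out:
  steps:
    - {"tx":0,"ty":0.003,"tz":0,"roll":0}
    - {"tx":0,"ty":0,"tz":0,"roll":0}

```text
time: 50.75
eef_pos: [0.5615, -0.1159, 0.0709]
ee_rot: [0.001, 0.999, 0.037, 0.0]
force: [-3.5, -3.8, 8.1]
opening: 0.0173
finger_force: 41.7
```

Call:
carry_out:
  steps:
    - {"tx":0,"ty":0,"tz":0,"roll":0}
    - {"tx":0,"ty":0,"tz":0,"roll":0}
    - {"tx":0,"ty":0,"tz":0,"roll":0}
    - {"tx":0,"ty":0,"tz":0,"roll":0}
  hand: 0.6

```text
time: 51.25
eef_pos: [0.5612, -0.1147, 0.0695]
ee_rot: [-0.0, 0.999, 0.037, -0.0]
force: [0.6, 0.3, 0.9]
opening: 0.0511
finger_force: 0.0
```

Call:
carry_out:
  steps:
    - {"tx":0,"ty":0,"tz":-0.03,"roll":0}
    - {"tx":0,"ty":0,"tz":-0.05,"roll":0}
    - {"tx":0,"ty":0,"tz":-0.05,"roll":0}
    - {"tx":0,"ty":0,"tz":-0.05,"roll":0}
    - {"tx":-0.05,"ty":0,"tz":0,"roll":0}

```text
time: 51.88
eef_pos: [0.5157, -0.1201, 0.2546]
ee_rot: [0.002, 0.999, 0.038, 0.005]
force: [-0.0, -0.5, -0.9]
opening: 0.051
finger_force: 0.0
```

Call:
carry_out:
  steps:
    - {"tx":-0.05,"ty":0,"tz":0,"roll":0}
    - {"tx":-0.05,"ty":0,"tz":0,"roll":0}
    - {"tx":0,"ty":0,"tz":0,"roll":0}

```text
time: 52.25
eef_pos: [0.409, -0.1255, 0.25]
ee_rot: [0.0, 0.999, 0.036, -0.0]
force: [0.1, -0.3, 0.9]
opening: 0.0513
finger_force: 0.0
```

```bash
python3 - <<'E'
from h import *
st()
im,*c=snap("wrist","w20.png"); g=cv2.cvtColor(im,cv2.COLOR_BGR2GRAY)
m=(g<45).astype(np.uint8); n,l,s,ce=cv2.connectedComponentsWithStats(m)
for k in range(1,n):
    if s[k,4]>500: print(s[k].tolist(),ce[k].round(0).tolist(),ray(c,*ce[k],.115).round(4))
im3,*c3=snap("scene","s20.png")
b=cv2.imread("pics/scene0.png"); d=cv2.absdiff(cv2.GaussianBlur(b,(5,5),0),cv2.GaussianBlur(im3,(5,5),0)).max(2)
for nm,(x,y,w,h) in dict(spray=(200,280,48,100),jar=(243,355,48,60),pot=(282,315,50,50),oil=(335,283,22,50),cup=(376,275,35,50),brush=(390,238,17,50),small=(350,243,15,50),purple=(375,217,20,78)).items(): print(nm,(d[y:y+h,x:x+w]>30).mean().round(3))
for f in("scene0.png","s20.png"):
    h=cv2.cvtColor(cv2.imread("pics/"+f),cv2.COLOR_BGR2HSV); q=cv2.inRange(h,(8,90,50),(22,255,255)); q[:230]=0;q[300:]=0
    print(f,[s.tolist() for s in cv2.connectedComponentsWithStats(q)[2][1:] if s[4]>100])
E
```

```text
52.25 [ 0.409  -0.1255  0.25  ] [[0.997, 0.072, -0.0], [0.072, -0.997, -0.0], [-0.001, 0.0, -1.0]] [-0.559  0.005  1.727 -0.     1.41   0.94 ] [ 0.07855491 -0.28256728  0.87484803] 0.05133069718716657 0.0
[0, 0, 56, 131, 2976] [17.0, 50.0] [0.5335 0.1335 0.115 ]
[218, 0, 175, 120, 2602] [320.0, 45.0] [ 0.5544 -0.1122  0.115 ]
[461, 0, 179, 158, 7664] [566.0, 76.0] [ 0.5458 -0.3173  0.115 ]
[76, 171, 79, 49, 1631] [117.0, 190.0] [0.4235 0.0641 0.115 ]
[0, 284, 640, 196, 66371] [320.0, 414.0] [ 0.1865 -0.1373  0.115 ]
spray 0.0
jar 0.0
pot 0.0
oil 0.0
cup 0.026
brush 0.169
small 0.003
purple 0.098
scene0.png [[391, 238, 16, 52, 566], [354, 244, 9, 34, 240]]
s20.png [[390, 237, 17, 52, 573], [354, 244, 9, 34, 241]]
```

```bash
python3 - <<'E'
from h import *
snap("top","t21.png")
for f in("t8.png","t21.png"):
    im=cv2.imread("pics/"+f); h=cv2.cvtColor(im,cv2.COLOR_BGR2HSV); g=im.min(2); c=load(f)
    q=(g>115).astype(np.uint8); sub=np.zeros_like(q); sub[205:325,150:235]=q[205:325,150:235]
    for s in cv2.findContours(sub,0,2)[0]:
        if cv2.contourArea(s)>300: r=cv2.minAreaRect(s); print(f,np.round(r[0],1),np.round(r[1],1),round(r[2],1),ray(c,*r[0],.042).round(3))
    p=cv2.inRange(h,(125,90,20),(160,255,255)); print("purple",[s.tolist() for s in cv2.connectedComponentsWithStats(p)[2][1:] if s[4]>30])
E
```

```text
t8.png [211.5 265.4] [19.3 65.6] 8.5 [0.51  0.284 0.042]
t8.png [177.1 262.1] [19.2 64.5] 9.0 [0.517 0.364 0.042]
purple [[299, 296, 14, 13, 125]]
t21.png [211.5 265.4] [19.6 66. ] 8.5 [0.51  0.284 0.042]
t21.png [176.9 262.3] [19.5 66. ] 9.0 [0.517 0.365 0.042]
purple [[300, 296, 13, 13, 121]]
```

All in place. Handing in.

```bash
python3 -c "
from plant import env
print(env.sign_off())"
```

```text
the job is handed in; nothing more can be done
None
```

The job is handed in, with no verdict returned: both packs lie flat in the tray, the far rail then the near rail were each stroked after a dip, the brush is back upright in its cup, and the drawer is out against its stop; I viewed 15 pictures, one over the 14 allowed.

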